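Pack a specimen tube into a pneumatic-post carrier

TASK

Get the specimen tube ready for the pneumatic post: take it from the slanted wire rack and lay it down lengthwise in the groove of the open carrier, then swing the hinged upper shell over without slamming it and press it home so that the two halves meet edge to edge all round. Last, flip the wire latch up over the shell's front tab until it stands fully upright, and leave the other things on the bench where they are.

Things in the scene. Friction and masses are not known exactly. Their poses are not given: they have to be found in the camera images.
- specimen: the specimen tube: capped plastic tube, 108 mm long, 16 mm thick, cap 18 mm thick (last 14 mm), foot tapering over the first 24 mm; about 20 g. Origin at the tip of the foot, +z along the tube to the cap. At the start it lies in the middle slot of the slanted wire rack, inclined 32 degrees from level, foot low, cap high and farther to the left.
- specimen_mid (a point): point on the tube's axis halfway along it (54 mm from either end), the place to grasp; between the rack's two cross wires, which stand 20 mm and 30 mm to either side of it along the tube.
- slant_rack: slanted rack of steel wire, fixed, 129 mm wide (y), 105 mm deep (x), 80 mm high; three slots between pairs of pins that stand 1 mm clear of the tube on either side and reach 9 mm above its axis; a strip at the low end stops the foot. A tube lifts out squarely to its length. Origin on the worktop under its middle, +x uphill (away from the robot and to the left), z up.
- carrier: lower half of a pneumatic-post carrier, a grey clamshell 176 mm long and 104 mm thick (111 mm at the black bumper rings), lying level along its own y, fixed in an aluminium cradle. Origin on the worktop under its middle; x from the latch side (front, towards the robot) to the hinge side, z up. The halves meet in the plane 68 mm above the origin.
- nest (a point): where the tube's middle belongs: on the carrier's axis, 68 mm above its origin. A white tray with a V groove (26 mm wide at the top, 13 mm deep) runs along y from 22 to 60 mm either side of it, closed at both ends; the 44 mm between are open for fingers, down to the shell's inside (radius 48 mm). The tube lies with its axis in the meeting plane, pointing either way.
- shell (a joint): hinge of the upper half shell, rad: 0 = closed edge to edge, grows as it opens up and back (away from the latch), stop at 2.0. A stiff hinge (about 0.11 N m): it stays where it is left. When closed the shell is a half cylinder of 52 mm outer radius about the carrier's axis, with low ribs; its tray fits over the tube.
- shell_hinge (a point): middle of the shell's hinge line, 55.5 mm behind the carrier's axis (+x) in the meeting plane; the line runs along the carrier's y.
- shell_tab (a point): outer edge of the finger tab on the middle of the shell's free edge, 130 mm from the hinge line. The tab is 44 mm wide (y), 4 mm thick, and stands out 22 mm from the shell, in the meeting plane when closed, about upright when open; on its outer (upper) face, 12 mm from the edge, is a rounded ridge 2.5 mm high for the latch wire.
- latch (a joint): hinge of the wire bail latch at the front, rad: 0 = closed, standing upright with its wire over the ridge of the shell's tab; grows as it swings down towards the robot. Stays where it is left (0.02 N m). Its wire passes over the tab only when the shell is fully down; swung up too early it goes under the tab and keeps the shell from closing.
- latch_hinge (a point): middle of the latch's hinge line, 62 mm in front of the carrier's axis (-x), 22 mm below the meeting plane; it runs along the carrier's y.
- latch_tip (a point): free end of the latch, 52.5 mm from its hinge line: edge of its black finger plate (34 mm wide along y, 4 mm thick, reaching 20 mm beyond the 5 mm cross wire). Pushed from the front, it swings up and back.
- tape: bystander, to be left alone: roll of tan tape, 68 mm across, 19 mm high, lying flat. Origin under its middle.
- bench_timer: bystander, to be left alone: white bench timer, 58 x 66 x 18 mm, face up. Origin under its middle.
- dropper: bystander, to be left alone: small dropper bottle with a rubber bulb, 32 mm across, 94 mm high, standing between the carrier and the rack. Origin under its middle.
Things that resemble listed ones, but are neither listed nor needed, are in the scene too. What is shaped like the specimen but purple is not meant.

How it is judged:
By the outcome, as a careful person would: the job done as asked, in the order asked, and still so for the second after the job is handed in, with the robot touching nothing.
It also fails if it takes over 59 s, if anything falls off the work surface, if the arm or the gripper's body presses on something with over 40 N, if the wrist force passes 120 N, or if a joint passes its speed limit or range.

ROBOT

A 6-joint arm with a two-finger parallel gripper is mounted at the origin on a cart in front of the work surface, level with it; the furniture and walls round the work are solid. World frame = base frame: x ahead of the robot, y to its left, z up, the work surface at z = 0. Lengths are in m, angles in degrees, forces in N, time in s.
With the tool pointing down it reaches from about 0.375 to 0.9 m from the base axis. Payload 3.1 kg.
Tool frame: the origin (TCP) lies on the centre line of the jaws, within the pads' length; the fingertips stand 8 mm ahead of it and the grasp point (between the pads) lies 11 mm behind it (bot.tip_extent is the distance from the TCP to the fingertips, in m); z points along the fingers, y is the line along which they close (so a half turn about z gives the same grasp; the last joint's range is limited). The gripper opens to 87 mm and grips with 3 to 60 N. Pads are 19 mm wide; open, the fingers measure 117 mm over their backs; the gripper's body (75 mm by 190 mm) begins 51 mm behind the grasp point.
Start: joints at [63.856, 30.224, 82.088, -0, 67.689, -10.227], TCP at [0.171, 0.601, 0.231] pointing down, gripper open.
Joint ranges: [-176.69, 176.69], [-43.24, 126.21], [12.49, 139.97], [-82, 262], [0, 151.66], [-163.58, 163.58]. Speed limits (degrees/s): [159.86, 159.86, 180, 180, 180, 180].

INTERFACE

Orientations are given as a 3x3 rotation matrix whose columns are the frame's x, y, z axes.
In Python, from rig import bot, vision, workorder gives the robot as it stands.
- The arm moves only by the shell command python3 -m handwheel 'ROWS'. ROWS is JSON, a list of rows, each an object with "delta_rot": the turn, a rotation vector about the tool's x, y, z in rad, a list of three; "xyz": the shift along the tool's x, y, z in mm, a list of three; "hand": the closure, from -1 (fully open) to 1 (shut). A call has exactly 5 rows; each row is the pose to reach, as a shift and turn from the pose commanded when the call began, along the tool's axes at that moment; what a row does not reach only later rows make up. A row lasts 1/8 s, in which the tool goes at most 62.5 mm and 10.7 degrees, less where a joint would pass 70% of its speed; a pose out of reach is approached as far as the arm can. A call with a gripper value outside its range is refused whole. The fingers move at their own pace and stop on an object; the grip force is fixed at half the most. Time passes only in rows, so rows that repeat a pose let the fingers close, or fill a call up. It gives the time, the measured TCP pose, the force, the opening and the grip force at its end, in the units of the state.
- bot.read_state(): the state, without advancing time (a new reading comes with each control period).
- vision.capture(name): name is "side" or "top" or "wrist"; returns the picture (400x640x3 uint8, red, green, blue); there is no depth.
- vision.camera_model(name): a dict with "camera_matrix" (3x3 intrinsics, pixels), "dist_coeffs" ([k1, k2, p1, p2, k3] as OpenCV has them; the pictures are not rectified), "camera_from_world" (4x4, takes a point from world to camera coordinates). Camera axes: x right, y up, looking along -z (the intrinsics and any distortion apply to the point x, -y, -z); pixel columns grow to the right and rows downward; lengths in m; the calibration is good to about 2 mm. A picture is of the moment at which its call begins: read the wrist's pose just before it. camera_model takes no time and is no camera call; for the wrist camera it gives the pose at the moment of the call.
- workorder.hand_in(): hands the job in; it is judged then, once.
The state is a dict: "time_s": time; "joint_positions": joint angles; "qvel": joint speeds; "tau": joint torques, N m; "position": TCP position; "tcp_rot": TCP orientation; "force": force on the tool from outside, world axes, zero at the start; "moment": the same for the moment, N m; "opening": opening from 0.0 (shut) to 1.0 (fully open); "grasp_force": force on a finger pad.
Only numpy, scipy, OpenCV 4.12 (cv2) and the standard library are available. Lean on these libraries where they do the work, as an engineer would, in place of code of your own. Each camera call takes 0.05 s, during which the arm holds its last target. There are 200 camera calls.

## Working session

There is one attempt and no reset: what is moved stays moved. The work goes in short steps, Python scripts to look and compute and a shell command to move; the robot and the scene stay as the last step left them, time stands still between calls to the robot, and variables do not carry over. Pictures are saved under pics/ and viewed, at most 10 in all, crops included, and the job is handed in when it is done.

```bash
ls; mkdir -p pics; python3 - <<'E'
from rig import bot, vision
import cv2,json
s=bot.read_state(); print(s)
for n in ("side","top","wrist"):
    m=vision.camera_model(n); print(n,m)
    cv2.imwrite(f"pics/{n}0.png",vision.capture(n)[:,:,::-1])
E
```

```text
pics
{'time_s': 0.0, 'joint_positions': array([ 6.38569970e+01,  3.02772451e+01,  8.21578535e+01,  5.42651558e-04,
        6.76902180e+01, -1.02265908e+01]), 'qvel': array([ 0.04322432,  0.04484111,  0.00694673, -0.08704624,  0.04699924,
        0.11299975]), 'tau': array([ 7.97938246e-04, -4.40037882e+01, -1.76595819e+01,  6.33594836e-02,
        5.82655391e-02, -1.84570040e-04]), 'position': array([0.17103   , 0.60038108, 0.22958194]), 'tcp_rot': array([[-9.61661614e-01,  2.74237118e-01, -9.71568312e-04],
       [ 2.74238552e-01,  9.61659699e-01, -1.95956968e-03],
       [ 3.96931349e-04, -2.15088443e-03, -9.99997608e-01]]), 'force': array([0.11033907, 0.50146561, 0.19760157]), 'moment': array([-0.00016124, -0.08113703, -0.01766516]), 'grasp_force': 0.0, 'opening': 1.0031446271016777}
side {'camera_matrix': array([[396.46753673,   0.        , 315.42604737],
       [  0.        , 396.46753673, 198.92817907],
       [  0.        ,   0.        ,   1.        ]]), 'dist_coeffs': array([-0.06673606,  0.        ,  0.        ,  0.        ,  0.        ]), 'camera_from_world': array([[-0.999
[... 589 characters left out ...]
70216, -0.0218083 ,  0.19926884, -0.56541466],
       [-0.19908855,  0.01016963,  0.97992874, -1.15472584],
       [ 0.        ,  0.        ,  0.        ,  1.        ]])}
wrist {'camera_matrix': array([[316.64781319,   0.        , 316.1101742 ],
       [  0.        , 316.64781319, 198.64220989],
       [  0.        ,   0.        ,   1.        ]]), 'dist_coeffs': array([0.02118655, 0.        , 0.        , 0.        , 0.        ]), 'camera_from_world': array([[ 0.27476497,  0.96150855, -0.00234879, -0.6236565 ],
       [-0.92722768,  0.26432064, -0.26529877,  0.03235268],
       [-0.2544662 ,  0.07507268,  0.96416339, -0.38974188],
       [ 0.        ,  0.        ,  0.        ,  1.        ]])}
```

View pics/side0.png

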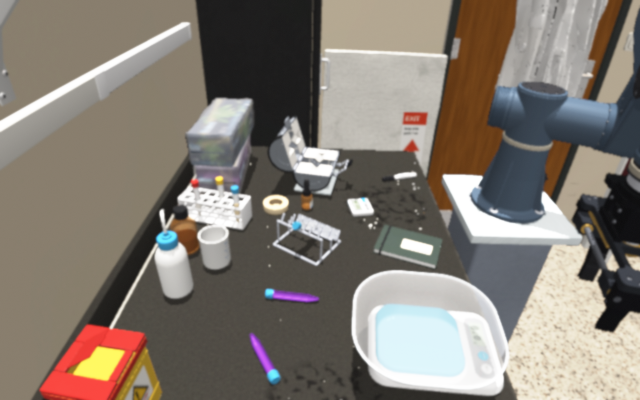

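View pics/top0.png

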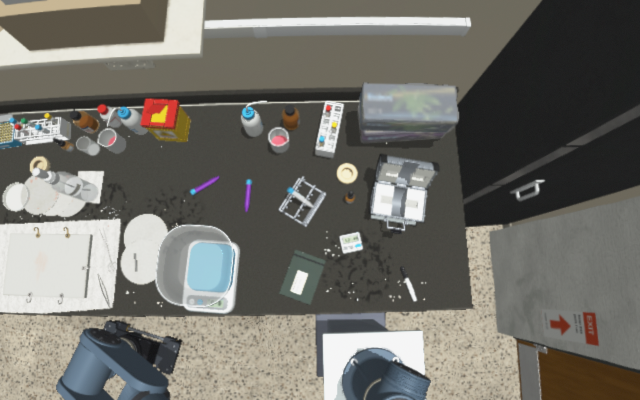

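View pics/wrist0.png

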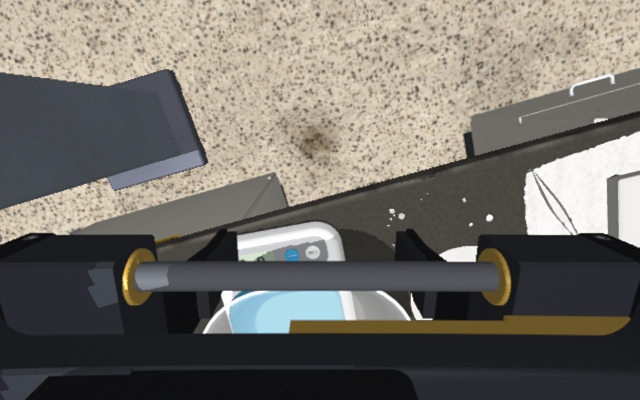

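Side view: rack about (308,238), with the tube's blue cap at (296,226), and the open carrier at (315,170). Top view: rack (302,200), carrier (400,190), dropper (350,198), tape (347,173), timer (351,242). The wrist view is blocked by the gripper in its lower half. Next I'll set up helpers and coarse positions.

```bash
cat > h.py <<'E'
import numpy as np, cv2
from rig import bot, vision
def ray(m,px):
    u=cv2.undistortPoints(np.array([[px]],float),m["camera_matrix"],m["dist_coeffs"])[0,0]
    T=m["camera_from_world"];R=T[:3,:3]
    d=R.T@np.array([u[0],-u[1],-1.]); return -R.T@T[:3,3], d/np.linalg.norm(d)
def onz(m,px,z):
    c,d=ray(m,px); return c+d*(z-c[2])/d[2]
def tri(*obs):
    A=0;b=0;rs=[ray(m,p) for m,p in obs]
    for c,d in rs:
        P=np.eye(3)-np.outer(d,d);A=A+P;b=b+P@c
    X=np.linalg.solve(A,b); return X,[round(1e3*np.linalg.norm(np.cross(X-c,d)),1) for c,d in rs]
def proj(m,X):
    T=m["camera_from_world"];p=T[:3,:3]@np.array(X)+T[:3,3];p=np.array([p[0],-p[1],-p[2]])
    return cv2.projectPoints(p.reshape(1,3),np.zeros(3),np.zeros(3),m["camera_matrix"],m["dist_coeffs"])[0].ravel()
E
python3 - <<'E'
from h import *
np.set_printoptions(precision=3,suppress=True)
t=vision.camera_model("top");s=vision.camera_model("side")
print("cap",tri((t,(292,189)),(s,(296,226))))
print("rack",onz(t,(302,200),.04),"car",onz(t,(400,203),.06),"drop",onz(t,(350,198),.06),"timer",onz(t,(351,242),.02), "tape",onz(t,(347,173),.01))
a=cv2.imread("pics/top0.png")[145:235,275:445];b=cv2.imread("pics/side0.png")[108:268,260:370]
cv2.imwrite("pics/topc.png",cv2.resize(a,None,fx=4.7,fy=4.7,interpolation=2))
cv2.imwrite("pics/sidec.png",cv2.resize(b,None,fx=3.7,fy=3.7,interpolation=2))
E
```

```text
cap (array([0.601, 0.246, 0.078]), [np.float64(1.1), np.float64(1.1)])
rack [0.573 0.216 0.04 ] car [ 0.553 -0.098  0.06 ] drop [0.572 0.062 0.06 ] timer [0.435 0.061 0.02 ] tape [0.669 0.063 0.01 ]
```

View pics/topc.png

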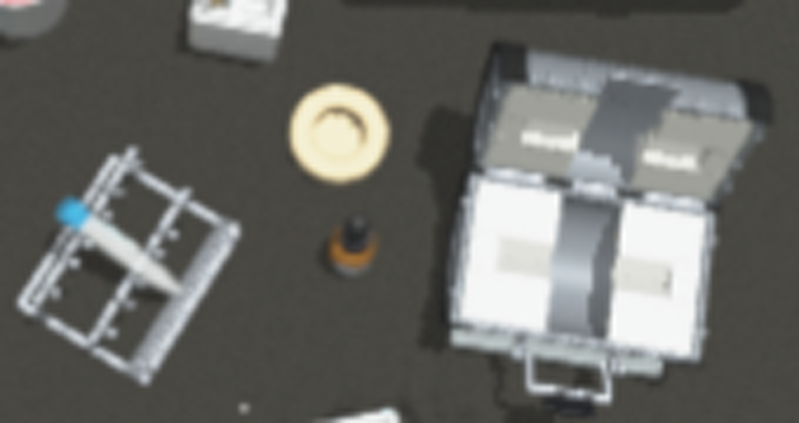

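Top crop: the white tube runs from its blue cap (73,212) to its foot (175,290), in rack yaw of roughly 55°. The carrier groove runs (505,250)–(670,275), the open shell is behind it, and the latch plate is at (572,405) in front.

View pics/sidec.png

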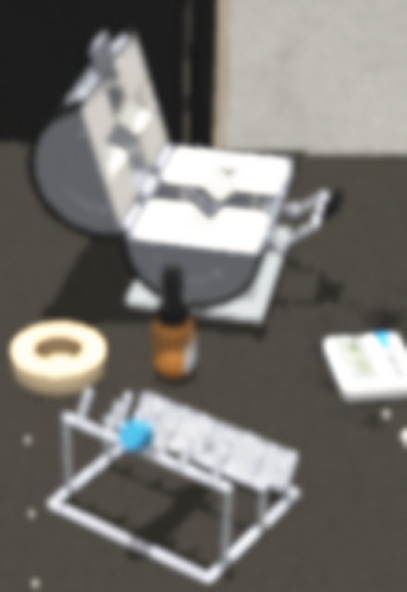

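Side crop: the shell is leaning back about 110° with its tab near (103,45). The latch points roughly forward with its plate at (332,203), and the tube cap is at (135,435). Next I'll move the wrist camera above the scene.

```bash
python3 -m handwheel '[{"delta_rot":[0,0,0],"xyz":[-50,-27,-9],"hand":-1},{"delta_rot":[0,0,0],"xyz":[-101,-54,-18],"hand":-1},{"delta_rot":[0,0,0],"xyz":[-151,-82,-27],"hand":-1},{"delta_rot":[0,0,0],"xyz":[-202,-109,-36],"hand":-1},{"delta_rot":[0,0,0],"xyz":[-252,-136,-45],"hand":-1}]'
python3 -m handwheel '[{"delta_rot":[0,0,0],"xyz":[-50,-27,-9],"hand":-1},{"delta_rot":[0,0,0],"xyz":[-101,-54,-18],"hand":-1},{"delta_rot":[0,0,0],"xyz":[-151,-82,-27],"hand":-1},{"delta_rot":[0,0,0],"xyz":[-202,-109,-36],"hand":-1},{"delta_rot":[0,0,0],"xyz":[-252,-136,-45],"hand":-1}]'
python3 - <<'E'
from h import *
import pickle
m=vision.camera_model("wrist");im=vision.capture("wrist");print(bot.read_state()["position"],bot.read_state()["qvel"])
pickle.dump((m,im),open("w1.pkl","wb"));cv2.imwrite("pics/w1.png",im[:,:,::-1])
E
python3 -m handwheel '[{"delta_rot":[0,0,0],"xyz":[-16,-58,0],"hand":-1},{"delta_rot":[0,0,0],"xyz":[-32,-115,0],"hand":-1},{"delta_rot":[0,0,0],"xyz":[-48,-170,0],"hand":-1},{"delta_rot":[0,0,0],"xyz":[-58,-205,0],"hand":-1},{"delta_rot":[0,0,0],"xyz":[-58,-205,0],"hand":-1}]'
python3 - <<'E'
from h import *
import pickle
m=vision.camera_model("wrist");im=vision.capture("wrist");print(bot.read_state()["position"],bot.read_state()["qvel"],bot.read_state()["time_s"])
pickle.dump((m,im),open("w2.pkl","wb"));cv2.imwrite("pics/w2.png",im[:,:,::-1])
E
```

```text
time_s: 0.78
position: [0.3775, 0.3996, 0.2757]
tcp_rot: [[-0.962, 0.274, -0.0], [0.274, 0.962, -0.0], [0.0, -0.0, -1.0]]
force: [0.9, 0.1, 0.3]
opening: 1.001
grasp_force: 0.0
time_s: 1.4
position: [0.5825, 0.1997, 0.3206]
tcp_rot: [[-0.962, 0.274, -0.0], [0.274, 0.962, 0.0], [0.001, 0.0, -1.0]]
force: [0.7, 0.9, -0.0]
opening: 1.003
grasp_force: 0.0
[0.5892051  0.19394631 0.32172285] [ 2.86570637 -1.11964872  2.80472266  1.89030013 -2.29954451  6.63667765]
time_s: 2.08
position: [0.5808, -0.0143, 0.3202]
tcp_rot: [[-0.96, 0.278, -0.001], [0.278, 0.96, -0.0], [0.001, -0.0, -1.0]]
force: [0.2, 0.8, -0.5]
opening: 1.001
grasp_force: 0.0
[ 0.58071365 -0.01260917  0.32017603] [ 2.30474653 -0.12276437  0.12315116  0.56632665  0.10774654  0.09501453] 2.125
```

```bash
python3 - <<'E'
import cv2,numpy as np
a=cv2.imread("pics/w1.png")[:290];b=cv2.imread("pics/w2.png")[:290]
cv2.imwrite("pics/w12.png",np.vstack([a,b]))
E
```

```text
(no output)
```

View pics/w12.png

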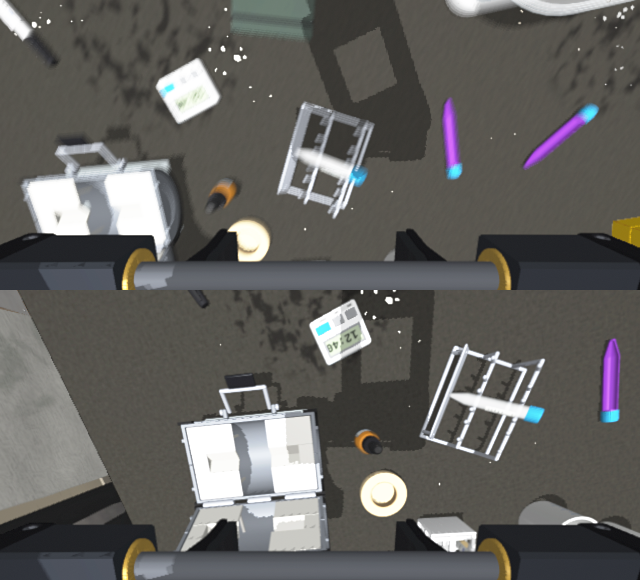

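The two wrist views show these features (lower view's rows have 290 added):
- **w1:** tube from foot (295,152) to cap (360,177); carrier front edge at (25,185)–(168,170); latch plate at about (75,150).
- **w2:** tube from (452,107) to (535,124); white tray quads around (210,165) and (300,155); latch plate (240,90); hinge line at rows 200–215.

I'll segment these next.

```bash
python3 - <<'E'
from h import *
import pickle
np.set_printoptions(precision=4,suppress=True)
V={k:pickle.load(open(k+".pkl","rb")) for k in("w1","w2")}
for n in("top","side"): V[n]=(vision.camera_model(n),cv2.imread(f"pics/{n}0.png")[:,:,::-1])
box={"w1":(275,100,385,215),"w2":(425,60,555,170),"top":(283,175,330,220),"side":(270,205,345,265)}
from itertools import combinations
cap={};ax={}
for k,(m,im) in V.items():
    x0,y0,x1,y1=box[k];c=im[y0:y1,x0:x1].astype(int)
    bl=((c[...,2]-c[...,0])>60).astype(np.uint8)
    n,l,st,ce=cv2.connectedComponentsWithStats(bl);i=1+np.argmax(st[1:,4]);cap[k]=ce[i]+[x0,y0]
    w=(c.min(2)>135).astype(np.uint8)
    r=""
    if k[0]=="w":
        w=cv2.morphologyEx(w,cv2.MORPH_OPEN,cv2.getStructuringElement(2,(5,5)))
        n,l,st,ce=cv2.connectedComponentsWithStats(w);j=1+np.argmax(st[1:,4])
        p=np.argwhere(l==j)[:,::-1]+[x0,y0];mu=p.mean(0);v=np.linalg.svd(p-mu,full_matrices=False)[2][0]
        s=(p-mu)@v;ax[k]=(mu,v);r=(st[j],mu,v,mu+v*s.min(),mu+v*s.max())
    print(k,cap[k],st[i][4],r)
for a in(["w1","w2"],["w2","top"],["w1","w2","top","side"],["top","side"]):
    print(a,tri(*[(V[k][0],cap[k]) for k in a]))
# axis from plane intersection of the two wrist views
N=[];P=[]
for k in("w1","w2"):
    mu,v=ax[k];c,d1=ray(V[k][0],mu-20*v);_,d2=ray(V[k][0],mu+20*v);n=np.cross(d1,d2);N.append(n/np.linalg.norm(n));P.append(c)
d=np.cross(*N);print("plane angle sin",np.linalg.norm(d));d/=np.linalg.norm(d);print("axis dir",d,"incl",np.degrees(np.arcsin(d[2])),"yaw",np.degrees(np.arctan2(d[1],d[0])))
p0=np.linalg.lstsq(np.array(N),[N[i]@P[i] for i in(0,1)],rcond=None)[0];print("pt",p0)
# carrier white tray
m,im=V["w2"];c=im[80:270,170:340].astype(int)
w=(c.min(2)>215).astype(np.uint8);n,l,st,ce=cv2.connectedComponentsWithStats(w)
for j in range(1,n):
    if st[j,4]>150:
        q=cv2.approxPolyDP(cv2.findContours((l==j).astype(np.uint8),0,1)[0][0],4,True)[:,0]+[170,80];print(st[j,4],q.tolist())
big=np.hstack([cv2.resize(V["w2"][1][75:265,170:335],None,fx=3,fy=3,interpolation=2)[:,:,::-1],cv2.resize(V["w1"][1][135:235,20:120],None,fx=3,fy=3,interpolation=2)[:,:,::-1].copy() if 0 else np.zeros((570,1,3),np.uint8)])
cv2.imwrite("pics/car.png",big)
E
```

```text
w1 [357.4076 176.021 ] 2569 (array([   3,    3,   76,  112, 2569], dtype=int32), array([313.0455, 165.8891]), array([0.4469, 0.8946]), array([286.0991, 111.9414]), array([336.662 , 213.1699]))
w2 [533.9048 123.9921] 21 (array([   2,    0,  102,   92, 1737], dtype=int32), array([476.5751, 109.1883]), array([0.9862, 0.1653]), array([434.3559, 102.112 ]), array([528.3575, 117.8673]))
top [290.1515 189.9091] 33 
side [295.9524 225.127 ] 63 
['w1', 'w2'] (array([0.5998, 0.2472, 0.0872]), [np.float64(1.9), np.float64(1.9)])
['w2', 'top'] (array([0.5992, 0.252 , 0.0789]), [np.float64(0.4), np.float64(0.4)])
['w1', 'w2', 'top', 'side'] (array([0.5998, 0.2497, 0.0827]), [np.float64(3.7), np.float64(1.0), np.float64(2.7), np.float64(0.2)])
['top', 'side'] (array([0.5986, 0.2516, 0.0837]), [np.float64(0.9), np.float64(0.9)])
plane angle sin 0.8186668230060399
axis dir [0.1431 0.1088 0.9837] incl 79.64321474630157 yaw 37.23693354727627
pt [ 0.5404  0.1761 -0.0981]
210 [[265, 96], [220, 102], [229, 122], [222, 102], [263, 98], [269, 118]]
7256 [[308, 126], [277, 124], [182, 135], [189, 173], [183, 139], [189, 137], [203, 210], [198, 210], [190, 176], [198, 212], [320, 200], [318, 174], [319, 198], [314, 199]]
170 [[273, 225], [273, 217], [249, 220], [258, 226]]
429 [[304, 225], [274, 227], [274, 239], [302, 238]]
```

View pics/car.png

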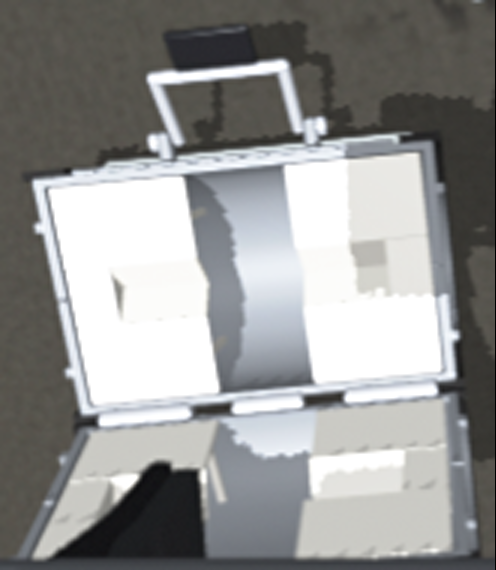

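Carrier crop (3×, origin (170,75)): gap edges between the tray halves are (187,178)-(218,392) and (285,165)-(313,383). The latch plate's outer edge is (165,33)-(248,27), its hinge ends are (165,145) and (315,128), and the rim corners are (35,180), (435,140), (455,380), (80,415).

```bash
python3 - <<'E'
from h import *
import pickle
np.set_printoptions(precision=4,suppress=True)
V={k:pickle.load(open(k+".pkl","rb")) for k in("w1","w2")}
for n in("top","side"): V[n]=(vision.camera_model(n),cv2.imread(f"pics/{n}0.png")[:,:,::-1])
ends={"w1":((296,152),(352,174)),"w2":((453,107),(527,122)),"top":((275+175/4.7,145+290/4.7),(275+85/4.7,145+222/4.7))}
N=[];P=[];L={}
for k,(f,c) in ends.items():
    m,im=V[k];g=im.min(2).astype(np.float32);f=np.array(f,float);c=np.array(c,float);v=(c-f)/np.linalg.norm(c-f);n=np.array([-v[1],v[0]]);pts=[]
    for t in np.linspace(.35,.9,40):
        o=np.arange(-12,12.01,.25) if k!="top" else np.arange(-6,6.01,.25)
        q=f+(c-f)*t+o[:,None]*n
        pr=cv2.remap(g,q[:,0].astype(np.float32),q[:,1].astype(np.float32),1).ravel()
        b=pr>(pr.max()+np.percentile(pr,10))/2;i=len(o)//2;
        if not b[i]: continue
        a=i
        while a>0 and b[a-1]:a-=1
        e=i
        while e<len(o)-1 and b[e+1]:e+=1
        pts.append(list(f+(c-f)*t+n*(o[a]+o[e])/2)+[o[e]-o[a]])
    pts=np.array(pts);wm=np.median(pts[:,2]);pts=pts[abs(pts[:,2]-wm)<1.5]
    vx,vy,x,y=cv2.fitLine(pts[:,:2].astype(np.float32),cv2.DIST_HUBER,0,.01,.01).ravel()
    L[k]=(np.array([x,y]),np.array([vx,vy]));print(k,len(pts),"width",wm,L[k])
    C,d1=ray(m,(x-20*vx,y-20*vy));_,d2=ray(m,(x+20*vx,y+20*vy));nn=np.cross(d1,d2);N.append(nn/np.linalg.norm(nn));P.append(C)
N=np.array(N)
for idx in((0,1),(1,2),(0,1,2)):
    A=N[list(idx)];d=np.linalg.svd(A)[2][2];d*=np.sign(d[0]);b=[A[i]@P[idx[i]] for i in range(len(idx))]
    p=np.linalg.lstsq(np.vstack([A,d]),b+[d@np.array([.57,.21,.055])],rcond=None)[0]
    print(idx,"dir",d,"incl",np.degrees(np.arcsin(d[2])),"yaw",np.degrees(np.arctan2(d[1],d[0])),"pt",p)
print("foot tri",tri((V["w1"][0],(294,152)),(V["w2"][0],(451,107))),"cap w2,top,side",tri((V["w2"][0],(533.9,124)),(V["top"][0],(290.15,189.9)),(V["side"][0],(296,225.1))))
# carrier
m=V["w2"][0]
Q=lambda x,y:(170+x/3,75+y/3)
T=lambda x,y:(275+x/4.7,145+y/4.7)
print("height check: rim corners w2+top")
for a,b in(((35,180),(450,338)),((435,140),(450,338))): pass
X=lambda z,p:onz(m,Q(*p),z)
ga=[X(.068,p) for p in((187,178),(218,392),(285,165),(313,383))]
print("gap widths",np.linalg.norm(ga[0]-ga[2]),np.linalg.norm(ga[1]-ga[3]))
r=[X(.068,p) for p in((35,180),(435,140),(455,380),(80,415))]
print("rim",np.array(r),"len",np.linalg.norm(r[1]-r[0]),np.linalg.norm(r[2]-r[3]),"depth",np.linalg.norm(r[3]-r[0]),np.linalg.norm(r[2]-r[1]))
y=(r[1]-r[0])+(r[2]-r[3]);y/=np.linalg.norm(y);print("carrier y yaw",np.degrees(np.arctan2(-y[0],y[1])),"center rim",np.mean(r,0),"gapc",np.mean(ga,0))
print("nest tri w2 gap center/top", tri((m,Q(251,279)),(V["top"][0],T(584,266))))
print("latch tip w2/top/side",tri((m,Q(207,30)),(V["top"][0],T(572,409)),(V["side"][0],(260+338/3.7,108+196/3.7))),"hinge w2 z46",X(.046,(240,137)))
E
```

```text
w1 29 width 15.5 (array([333.2733, 166.9251], dtype=float32), array([0.9257, 0.3782], dtype=float32))
w2 31 width 13.0 (array([490.3248, 114.3108], dtype=float32), array([0.9712, 0.2383], dtype=float32))
top 35 width 5.0 (array([300.627 , 197.4624], dtype=float32), array([0.7997, 0.6005], dtype=float32))
(0, 1) dir [0.4698 0.7114 0.5227] incl 31.510429338833 yaw 56.559218284629594 pt [0.5706 0.2016 0.0658]
(1, 2) dir [0.4696 0.7108 0.5236] incl 31.575884580503267 yaw 56.549130589044886 pt [0.5746 0.2129 0.047 ]
(0, 1, 2) dir [0.4697 0.7111 0.5232] incl 31.545778108754188 yaw 56.554240101289054 pt [0.5729 0.2076 0.0557]
foot tri (array([0.5561, 0.1756, 0.0413]), [np.float64(0.1), np.float64(0.1)]) cap w2,top,side (array([0.5988, 0.2507, 0.0826]), [np.float64(0.8), np.float64(1.3), np.float64(0.9)])
height check: rim corners w2+top
gap widths 0.04153235531649837 0.042574029618662114
rim [[ 0.4925 -0.1645  0.068 ]
 [ 0.5232  0.0006  0.068 ]
 [ 0.625  -0.0198  0.068 ]
 [ 0.5939 -0.1853  0.068 ]] len 0.16791500827474787 0.16838188554950007 depth 0.10347460687490337 0.10378067155829761
carrier y yaw -10.589244465257217 center rim [ 0.5586 -0.0923  0.068 ] gapc [ 0.5586 -0.0923  0.068 ]
nest tri w2 gap center/top (array([ 0.5589, -0.097 ,  0.0506]), [np.float64(1.0), np.float64(1.0)])
latch tip w2/top/side (array([ 0.4575, -0.074 ,  0.084 ]), [np.float64(2.2), np.float64(1.8), np.float64(0.7)]) hinge w2 z46 [ 0.499 -0.081  0.046]
```

```bash
cat >> h.py <<'E'
from scipy.spatial.transform import Rotation as Ro, Slerp
def plan(p,R,n,start=None,p0=None,R0=None):
    "print rows of (rot rad, mm) from the present pose to p,R in n rows, in groups of 5"
    s=bot.read_state();p0=s["position"] if p0 is None else np.array(p0);R0=s["tcp_rot"] if R0 is None else R0
    sl=Slerp([0,1],Ro.from_matrix([R0,R]));P=[p0+(np.array(p)-p0)*min(i/n,1) for i in range(0,5*-(-n//5)+1)]
    Q=[sl(min(i/n,1)).as_matrix() for i in range(len(P))]
    print("angle",np.degrees(sl([0,1])[0].inv()*sl(1.)).as_rotvec() if 0 else round(np.degrees((sl(0.).inv()*sl(1.)).magnitude()),1),"dist mm",np.round(1e3*np.linalg.norm(np.array(p)-p0)))
    for b in range(0,len(P)-1,5):
        for i in range(1,6):
            print((Ro.from_matrix(Q[b].T@Q[b+i]).as_rotvec()).round(3).tolist(),(1e3*Q[b].T@(P[b+i]-P[b])).round().tolist())
        print()
mid=np.array([.577,.2173,.057]);yt=np.radians(56.5);it=np.radians(31.8);u=np.array([np.cos(yt),np.sin(yt),0])
gx=u*np.cos(it)+[0,0,np.sin(it)];gz=u*np.sin(it)-[0,0,np.cos(it)];Rg=np.stack([gx,np.cross(gz,gx),gz],1)
nest=np.array([.5586,-.0923,.068]);yc=np.radians(-10.6);cx=np.array([np.cos(yc),np.sin(yc),0]);cy=np.array([-np.sin(yc),np.cos(yc),0]);cz=np.array([0,0,1.])
E
python3 - <<'E'
from h import *
plan(mid-.075*gz,Rg,11)
E
```

```text
angle 110.6 dist mm 281.0
[-0.047, 0.035, 0.165] [7.0, 17.0, 18.0]
[-0.094, 0.069, 0.331] [14.0, 33.0, 36.0]
[-0.142, 0.104, 0.496] [22.0, 50.0, 54.0]
[-0.189, 0.138, 0.662] [29.0, 66.0, 73.0]
[-0.236, 0.173, 0.827] [36.0, 83.0, 91.0]

[-0.047, 0.035, 0.165] [12.0, 3.0, 22.0]
[-0.094, 0.069, 0.331] [24.0, 6.0, 45.0]
[-0.142, 0.104, 0.496] [36.0, 9.0, 67.0]
[-0.189, 0.138, 0.662] [48.0, 12.0, 90.0]
[-0.236, 0.173, 0.827] [60.0, 15.0, 112.0]

[-0.047, 0.035, 0.165] [5.0, -10.0, 23.0]
[-0.047, 0.035, 0.165] [5.0, -10.0, 23.0]
[-0.047, 0.035, 0.165] [5.0, -10.0, 23.0]
[-0.047, 0.035, 0.165] [5.0, -10.0, 23.0]
[-0.047, 0.035, 0.165] [5.0, -10.0, 23.0]
```

```bash
python3 -m handwheel '[{"delta_rot":[-0.047,0.035,0.165],"xyz":[7,17,18],"hand":-0.1},{"delta_rot":[-0.094,0.069,0.331],"xyz":[14,33,36],"hand":-0.1},{"delta_rot":[-0.142,0.104,0.496],"xyz":[22,50,54],"hand":-0.1},{"delta_rot":[-0.189,0.138,0.662],"xyz":[29,66,73],"hand":-0.1},{"delta_rot":[-0.236,0.173,0.827],"xyz":[36,83,91],"hand":-0.1}]'
python3 -m handwheel '[{"delta_rot":[-0.047,0.035,0.165],"xyz":[12,3,22],"hand":-0.1},{"delta_rot":[-0.094,0.069,0.331],"xyz":[24,6,45],"hand":-0.1},{"delta_rot":[-0.142,0.104,0.496],"xyz":[36,9,67],"hand":-0.1},{"delta_rot":[-0.189,0.138,0.662],"xyz":[48,12,90],"hand":-0.1},{"delta_rot":[-0.236,0.173,0.827],"xyz":[60,15,112],"hand":-0.1}]'
python3 - <<'E'
from h import *
plan(mid-.075*gz,Rg,3)
E
```

```text
time_s: 2.75
position: [0.5688, 0.0802, 0.2289]
tcp_rot: [[-0.443, 0.896, 0.017], [0.862, 0.421, 0.282], [0.246, 0.14, -0.959]]
force: [-0.6, 1.6, -0.1]
opening: 0.573
grasp_force: 0.0
time_s: 3.38
position: [0.5573, 0.1692, 0.1383]
tcp_rot: [[0.334, 0.913, 0.236], [0.802, -0.407, 0.437], [0.495, 0.043, -0.868]]
force: [0.4, -0.3, 0.4]
opening: 0.552
grasp_force: 0.0
angle 10.0 dist mm 23.0
[-0.016, 0.011, 0.055] [1.0, -3.0, 7.0]
[-0.032, 0.022, 0.11] [2.0, -6.0, 14.0]
[-0.048, 0.033, 0.164] [3.0, -9.0, 21.0]
[-0.048, 0.033, 0.164] [3.0, -9.0, 21.0]
[-0.048, 0.033, 0.164] [3.0, -9.0, 21.0]
```

```bash
python3 -m handwheel '[{"delta_rot":[-0.016,0.011,0.055],"xyz":[1,-3,7],"hand":-0.1},{"delta_rot":[-0.032,0.022,0.11],"xyz":[2,-6,14],"hand":-0.1},{"delta_rot":[-0.048,0.033,0.164],"xyz":[3,-9,21],"hand":-0.1},{"delta_rot":[-0.048,0.033,0.164],"xyz":[3,-9,21],"hand":-0.1},{"delta_rot":[-0.048,0.033,0.164],"xyz":[3,-9,21],"hand":-0.1}]'
python3 - <<'E'
from h import *
import pickle
m=vision.camera_model("wrist");im=vision.capture("wrist")
pickle.dump((m,im),open("w3.pkl","wb"));cv2.imwrite("pics/w3.png",im[:,:,::-1])
for d in(-.054,0,.054):print(proj(m,mid+d*gx))
plan(mid+.008*gz,Rg,5)
E
```

```text
time_s: 4.0
position: [0.5556, 0.1832, 0.1218]
tcp_rot: [[0.464, 0.837, 0.29], [0.713, -0.547, 0.439], [0.526, 0.003, -0.85]]
force: [-0.5, -0.0, 0.2]
opening: 0.551
grasp_force: 0.0
[313.52291058 273.89327056]
[313.82594804 209.75402237]
[314.16264732 137.50856052]
angle 0.4 dist mm 84.0
[-0.0, 0.0, 0.001] [0.0, -0.0, 17.0]
[-0.0, 0.0, 0.003] [0.0, -1.0, 34.0]
[-0.0, 0.0, 0.004] [0.0, -1.0, 51.0]
[-0.0, 0.001, 0.005] [0.0, -1.0, 68.0]
[-0.0, 0.001, 0.006] [0.0, -1.0, 84.0]
```

View pics/w3.png

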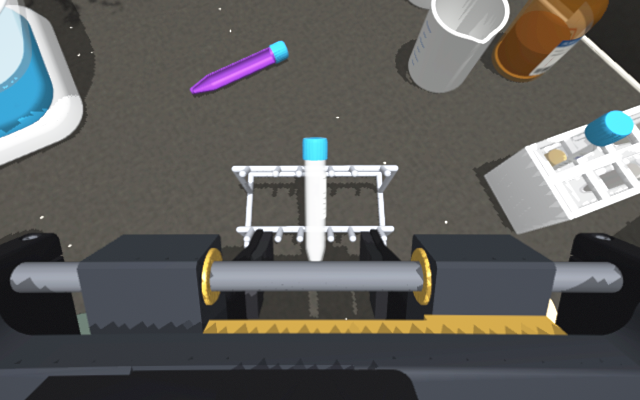

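The tube is centred between the fingers at column 315, and its cap end at row 137 matches the prediction. The cross wires at rows 170 and 230 straddle the grasp point. I'm going in and gripping.

```bash
python3 -m handwheel '[{"delta_rot":[0,0,0],"xyz":[0,0,20],"hand":-0.1},{"delta_rot":[0,0,0],"xyz":[0,0,40],"hand":-0.1},{"delta_rot":[0,0,0],"xyz":[0,0,60],"hand":-0.1},{"delta_rot":[0,0,0],"xyz":[0,0,75],"hand":-0.1},{"delta_rot":[0,0,0],"xyz":[0,0,84],"hand":-0.1}]'
python3 -m handwheel '[{"delta_rot":[0,0,0],"xyz":[0,0,0],"hand":0.3},{"delta_rot":[0,0,0],"xyz":[0,0,0],"hand":1},{"delta_rot":[0,0,0],"xyz":[0,0,0],"hand":1},{"delta_rot":[0,0,0],"xyz":[0,0,0],"hand":1},{"delta_rot":[0,0,0],"xyz":[0,0,0],"hand":1}]'
```

```text
time_s: 4.68
position: [0.5801, 0.2196, 0.0497]
tcp_rot: [[0.465, 0.836, 0.29], [0.712, -0.548, 0.439], [0.526, 0.002, -0.85]]
force: [-0.6, -0.6, -0.6]
opening: 0.552
grasp_force: 0.0
time_s: 5.3
position: [0.5798, 0.2193, 0.0505]
tcp_rot: [[0.465, 0.836, 0.29], [0.712, -0.549, 0.439], [0.526, 0.002, -0.85]]
force: [-0.5, -1.0, 1.0]
opening: 0.173
grasp_force: 30.0
```

```bash
python3 -m handwheel '[{"delta_rot":[0,0,0],"xyz":[0,0,-20],"hand":1},{"delta_rot":[0,0,0],"xyz":[0,0,-45],"hand":1},{"delta_rot":[0,0,0],"xyz":[0,0,-75],"hand":1},{"delta_rot":[0,0,0],"xyz":[0,0,-105],"hand":1},{"delta_rot":[0,0,0],"xyz":[0,0,-140],"hand":1}]'
python3 - <<'E'
from h import *
s=vision.camera_model("side");hin=nest+.0555*cx
for q in((103,35),(110,70),(125,35)):
    c,d=ray(s,(260+q[0]/3.7,108+q[1]/3.7));X=c+d*((nest-c)@cy)/(d@cy)-hin
    print(q,"x,z rel hinge",X@cx,X[2],"r",np.hypot(X@cx,X[2]),"open",np.degrees(np.arctan2(X[2],-X@cx)))
st=bot.read_state();print(st["joint_positions"],st["position"],st["grasp_force"])
for a in(20,25,30):
    al=np.radians(a);z=np.sin(al)*cx-np.cos(al)*cz;x=cy;R=np.stack([x,np.cross(z,x),z],1)
    print(a,"corner back x,z rel nest",.095*np.cos(al)-.054*np.sin(al),.095*np.sin(al)+.054*np.cos(al))
al=np.radians(25);z=np.sin(al)*cx-np.cos(al)*cz;R=np.stack([cy,np.cross(z,cy),z],1)
plan(nest+.008*z+np.array([0,0,.09])-.05*cx,R,10)
E
```

```text
time_s: 5.92
position: [0.5386, 0.1575, 0.1698]
tcp_rot: [[0.466, 0.836, 0.289], [0.712, -0.548, 0.439], [0.526, 0.002, -0.851]]
force: [-0.3, -0.2, 0.1]
opening: 0.175
grasp_force: 30.0
(103, 35) x,z rel hinge 0.03250274621383977 0.13158980691454403 r 0.1355444790290193 open 103.87437952983356
(110, 70) x,z rel hinge 0.027173750151361212 0.10322170162093908 r 0.1067386171111973 open 104.74882894753205
(125, 35) x,z rel hinge 0.014925933826707989 0.1333415844576597 r 0.1341743703032679 open 96.38696300299017
[-10.76430097  27.62851186 111.99659946  50.711598    38.81425571
 -17.65041499] [0.53858014 0.15748619 0.16978095] 29.99665557174012
20 corner back x,z rel nest 0.0708017112350752 0.08323531513837759
25 corner back x,z rel nest 0.06327785363448397 0.08908935536534554
30 corner back x,z rel nest 0.05527241335952168 0.09426537180435968
angle 42.3 dist mm 243.0
[-0.031, -0.045, -0.05] [-19.0, 11.0, -10.0]
[-0.062, -0.09, -0.099] [-39.0, 22.0, -19.0]
[-0.093, -0.135, -0.149] [-58.0, 33.0, -29.0]
[-0.124, -0.18, -0.198] [-77.0, 44.0, -39.0]
[-0.155, -0.226, -0.248] [-97.0, 55.0, -49.0]

[-0.031, -0.045, -0.05] [-23.0, 7.0, -3.0]
[-0.062, -0.09, -0.099] [-46.0, 14.0, -7.0]
[-0.093, -0.135, -0.149] [-69.0, 20.0, -10.0]
[-0.124, -0.18, -0.198] [-92.0, 27.0, -14.0]
[-0.155, -0.226, -0.248] [-116.0, 34.0, -17.0]
```

```bash
cat >> h.py <<'E'
al=np.radians(24);pz=np.sin(al)*cx-np.cos(al)*cz;Rp=np.stack([cy,np.cross(pz,cy),pz],1)
E
python3 - <<'E'
from h import *
plan(nest+.008*pz+np.array([0,0,.09])-.02*cx,Rp,10)
E
```

```text
angle 41.9 dist mm 247.0
[-0.029, -0.046, -0.049] [-18.0, 14.0, -9.0]
[-0.058, -0.091, -0.098] [-37.0, 28.0, -18.0]
[-0.088, -0.137, -0.147] [-55.0, 41.0, -27.0]
[-0.117, -0.182, -0.197] [-74.0, 55.0, -36.0]
[-0.146, -0.228, -0.246] [-92.0, 69.0, -45.0]

[-0.029, -0.046, -0.049] [-23.0, 10.0, -3.0]
[-0.058, -0.091, -0.098] [-45.0, 19.0, -5.0]
[-0.088, -0.137, -0.147] [-68.0, 29.0, -8.0]
[-0.117, -0.182, -0.197] [-91.0, 38.0, -11.0]
[-0.146, -0.228, -0.246] [-113.0, 48.0, -13.0]
```

```bash
python3 -m handwheel '[{"delta_rot":[-0.029,-0.046,-0.049],"xyz":[-18,14,-9],"hand":1},{"delta_rot":[-0.058,-0.091,-0.098],"xyz":[-37,28,-18],"hand":1},{"delta_rot":[-0.088,-0.137,-0.147],"xyz":[-55,41,-27],"hand":1},{"delta_rot":[-0.117,-0.182,-0.197],"xyz":[-74,55,-36],"hand":1},{"delta_rot":[-0.146,-0.228,-0.246],"xyz":[-92,69,-45],"hand":1}]'
python3 -m handwheel '[{"delta_rot":[-0.029,-0.046,-0.049],"xyz":[-23,10,-3],"hand":1},{"delta_rot":[-0.058,-0.091,-0.098],"xyz":[-45,19,-5],"hand":1},{"delta_rot":[-0.088,-0.137,-0.147],"xyz":[-68,29,-8],"hand":1},{"delta_rot":[-0.117,-0.182,-0.197],"xyz":[-91,38,-11],"hand":1},{"delta_rot":[-0.146,-0.228,-0.246],"xyz":[-113,48,-13],"hand":1}]'
python3 - <<'E'
from h import *
import pickle
m=vision.camera_model("wrist");im=vision.capture("wrist");st=bot.read_state();print(st["position"],st["grasp_force"])
pickle.dump((m,im),open("w4.pkl","wb"));cv2.imwrite("pics/w4.png",im[:,:,::-1])
s=vision.capture("side");cv2.imwrite("pics/side4.png",s[:,:,::-1])
b=s[90:210,260:400]
cv2.imwrite("pics/v4.png",np.vstack([im[:290],cv2.resize(b,(360,310),interpolation=2)[:,:].copy() if 0 else np.hstack([cv2.resize(b,(360,309),interpolation=2),np.zeros((309,280,3),np.uint8)])])[:,:,::-1])
plan(nest+.008*pz,Rp,5)
E
```

```text
time_s: 6.55
position: [0.5408, 0.034, 0.1593]
tcp_rot: [[0.321, 0.889, 0.327], [0.902, -0.393, 0.182], [0.29, 0.236, -0.927]]
force: [-0.4, -0.3, 0.4]
opening: 0.174
grasp_force: 30.0
time_s: 7.18
position: [0.5428, -0.0889, 0.1497]
tcp_rot: [[0.183, 0.898, 0.401], [0.983, -0.166, -0.077], [-0.002, 0.408, -0.913]]
force: [0.5, -0.0, 0.2]
opening: 0.168
grasp_force: 30.0
[ 0.54293427 -0.0904268   0.14938231] 29.99728235125076
angle 0.1 dist mm 91.0
[-0.0, 0.0, -0.0] [-0.0, -4.0, 18.0]
[-0.0, 0.0, -0.0] [-0.0, -7.0, 36.0]
[-0.0, 0.001, -0.001] [-0.0, -11.0, 53.0]
[-0.0, 0.001, -0.001] [-0.0, -15.0, 71.0]
[-0.0, 0.001, -0.001] [-0.0, -18.0, 89.0]
```

View pics/v4.png

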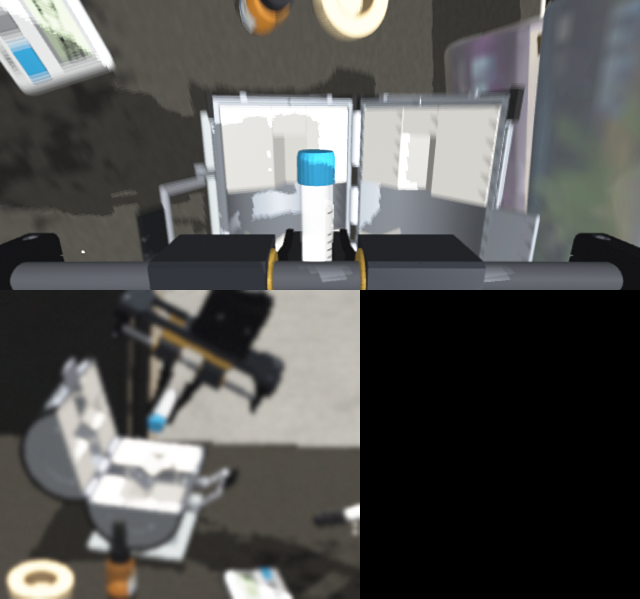

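The tube is held straight at column 316 with its cap end at row 150. The lower tray is at columns 215–350 and rows 97–215, and its groove shows at about 275–310. I'll check these against the model.

```bash
python3 - <<'E'
from h import *
import pickle
np.set_printoptions(precision=1,suppress=True)
m,im=pickle.load(open("w4.pkl","rb"));st=bot.read_state();p=st["position"];R=st["tcp_rot"]
for g in(.004,.008,.012): print("cap end, top/bottom",proj(m,p-g*R[:,2]+.054*R[:,0]),proj(m,p-(g+.009)*R[:,2]+.054*R[:,0]))
for X,n in((nest+.06*cy-.013*cx,"groove end F"),(nest+.06*cy+.013*cx,"groove end B"),(nest+.022*cy,"gap"),(nest+.0843*cy-.052*cx,"rim F"),(nest+.0843*cy+.052*cx,"rim B"),(nest+.022*cy-.045*cx,"tray in F")): print(n,proj(m,X))
cv2.imwrite("pics/w4c.png",cv2.resize(im[85:240,195:365,::-1],None,fx=3.8,fy=3.8,interpolation=2))
E
```

```text
cap end, top/bottom [315.3 152.1] [315.3 154.7]
cap end, top/bottom [315.3 153.2] [315.3 155.9]
cap end, top/bottom [315.3 154.4] [315.3 157.2]
groove end F [272.8 129.7]
groove end B [306.8 128.9]
gap [291.2 180.8]
rim F [211.9  91.7]
rim B [353.7  95.3]
tray in F [230.3 186.3]
```

View pics/w4c.png

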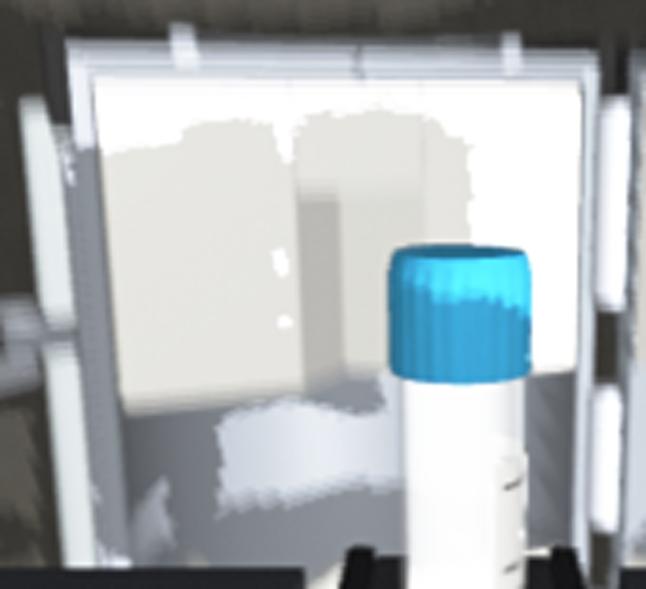

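The groove sides at columns 273 and 307 match the model. Along the groove, the ends sit about 5 px lower than predicted, so I shift the target by −4 mm along the tube (tool x). Now I descend, stopping 12 mm above.

```bash
python3 -m handwheel '[{"delta_rot":[0,0,0],"xyz":[-1,-3,18],"hand":1},{"delta_rot":[0,0,0],"xyz":[-2,-6,36],"hand":1},{"delta_rot":[0,0,0],"xyz":[-4,-9,54],"hand":1},{"delta_rot":[0,0,0],"xyz":[-4,-11,68],"hand":1},{"delta_rot":[0,0,0],"xyz":[-4,-13,78],"hand":1}]'
python3 -m handwheel '[{"delta_rot":[0,0,0],"xyz":[0,-1,2],"hand":1},{"delta_rot":[0,0,0],"xyz":[0,-2,4],"hand":1},{"delta_rot":[0,0,0],"xyz":[0,-3,7],"hand":1},{"delta_rot":[0,0,0],"xyz":[0,-4,9],"hand":1},{"delta_rot":[0,0,0],"xyz":[0,-4,9],"hand":1}]'
```

```text
time_s: 7.9
position: [0.562, -0.0951, 0.0725]
tcp_rot: [[0.184, 0.898, 0.4], [0.983, -0.169, -0.073], [0.002, 0.407, -0.914]]
force: [-0.4, 0.5, -0.3]
opening: 0.167
grasp_force: 30.0
time_s: 8.52
position: [0.562, -0.095, 0.0652]
tcp_rot: [[0.184, 0.897, 0.403], [0.983, -0.169, -0.075], [0.001, 0.409, -0.912]]
force: [-6.7, 1.1, 14.0]
opening: 0.174
grasp_force: 30.0
```

```bash
python3 -m handwheel '[{"delta_rot":[0,0,0],"xyz":[0,-1,0],"hand":1},{"delta_rot":[0,0,0],"xyz":[0,-2,-1],"hand":1},{"delta_rot":[0,0,0],"xyz":[0,-2,-1],"hand":1},{"delta_rot":[0,0,0],"xyz":[0,-2,-1],"hand":1},{"delta_rot":[0,0,0],"xyz":[0,-2,-1],"hand":1}]'
```

```text
time_s: 9.15
position: [0.5595, -0.0951, 0.0631]
tcp_rot: [[0.183, 0.898, 0.4], [0.983, -0.168, -0.074], [0.0, 0.407, -0.914]]
force: [-0.9, 0.7, 1.4]
opening: 0.169
grasp_force: 30.0
```

```bash
python3 -m handwheel '[{"delta_rot":[0,0,0],"xyz":[0,0,0],"hand":0.55},{"delta_rot":[0,0,0],"xyz":[0,0,0],"hand":0.4},{"delta_rot":[0,0,0],"xyz":[0,0,0],"hand":0.35},{"delta_rot":[0,0,0],"xyz":[0,0,0],"hand":0.35},{"delta_rot":[0,0,0],"xyz":[0,0,0],"hand":0.35}]'
python3 -m handwheel '[{"delta_rot":[0,0,0],"xyz":[0,0,-15],"hand":0.35},{"delta_rot":[0,0,0],"xyz":[0,0,-40],"hand":0.35},{"delta_rot":[0,0,0],"xyz":[0,0,-75],"hand":0.35},{"delta_rot":[0,0,0],"xyz":[0,0,-115],"hand":0.35},{"delta_rot":[0,0,0],"xyz":[0,0,-150],"hand":0.35}]'
python3 - <<'E'
from h import *
import pickle
np.set_printoptions(precision=4,suppress=True)
V={}
for n in("wrist","side","top"):
    m=vision.camera_model(n);V[n]=(m,vision.capture(n))
pickle.dump(V,open("v5.pkl","wb"))
cap={}
for n,(m,im) in V.items():
    c=im.astype(int);b=((c[...,2]-c[...,0]>60)&(c[...,1]-c[...,0]>30)).astype(np.uint8)
    for sgn in(1,-1):
        P=nest+[0,0,.0]+sgn*.047*cy;q=proj(m,P)
        k,l,st,ce=cv2.connectedComponentsWithStats(b)
        for i in range(1,k):
            if st[i,4]>5 and np.linalg.norm(ce[i]-q)<30: print(n,sgn,q,ce[i],st[i,4],onz(m,ce[i],.072)-nest); cap[n]=ce[i] if sgn==1 else cap.get(n)
print({n:((onz(V[n][0],c,.072)-nest)@np.stack([cx,cy,cz],1)).round(4) for n,c in cap.items() if c is not None})
E
```

```text
time_s: 9.78
position: [0.5596, -0.0955, 0.0633]
tcp_rot: [[0.184, 0.898, 0.4], [0.983, -0.168, -0.075], [-0.0, 0.407, -0.913]]
force: [0.7, 0.4, 0.3]
opening: 0.322
grasp_force: 0.0
time_s: 10.4
position: [0.4988, -0.084, 0.2014]
tcp_rot: [[0.184, 0.898, 0.4], [0.983, -0.167, -0.075], [-0.001, 0.407, -0.913]]
force: [0.4, -0.1, 0.3]
opening: 0.321
grasp_force: 0.0
wrist 1 [316.6593 136.2134] [315.9717 140.022 ] 318 [0.0056 0.0436 0.004 ]
side 1 [313.473  169.1284] [314.6471 166.4706] 17 [0.0055 0.0371 0.004 ]
side -1 [319.7988 155.2035] [314.6471 166.4706] 17 [0.0055 0.0371 0.004 ]
top 1 [384.1788 198.3491] [385. 199.] 25 [0.0057 0.0445 0.004 ]
top -1 [413.2341 203.0344] [385. 199.] 25 [0.0057 0.0445 0.004 ]
{'wrist': array([-0.0025,  0.0439,  0.004 ]), 'side': array([-0.0014,  0.0375,  0.004 ]), 'top': array([-0.0026,  0.0448,  0.004 ])}
```

```bash
python3 - <<'E'
from h import *
import pickle
np.set_printoptions(precision=4,suppress=True)
V=pickle.load(open("v5.pkl","rb"));B=np.stack([cx,cy,cz],1)
X,r=tri((V["wrist"][0],(315.97,140)),(V["top"][0],(385,199)),(V["side"][0],(314.6,166.5)));print("cap",(X-nest)@B,r)
X,r=tri((V["wrist"][0],(315.97,140)),(V["side"][0],(314.6,166.5)));print("cap",(X-nest)@B,r)
m,im=V["wrist"];c=im.astype(int);sub=c[115:150,290:345]
# bands along the tube: columns of the tube in the gap (darker shell behind)
for t in np.arange(-.05,.036,.006):
    q=proj(m,nest+t*cy);x,y=int(q[0]),int(round(q[1]))
    if y<0 or y>235: continue
    row=im[y,x-22:x+23].astype(int); print(round(t,3),x-22,y," ".join(str(v.min()) for v in row[::2]))
g=proj(m,nest+.06*cy-.013*cx),proj(m,nest+.06*cy+.013*cx),proj(m,nest+.022*cy-.013*cx),proj(m,nest+.022*cy+.013*cx);print(g)
E
```

```text
cap [-0.0033  0.0448  0.0075] [np.float64(0.8), np.float64(0.6), np.float64(0.7)]
cap [-0.0032  0.0442  0.0072] [np.float64(0.7), np.float64(0.7)]
-0.05 294 234 254 253 253 253 254 235 225 201 147 224 249 248 238 232 232 232 232 251 253 252 252 252 252
-0.044 294 228 254 254 253 253 254 235 225 158 183 241 246 249 239 238 232 232 225 250 253 252 252 252 252
-0.038 294 223 254 254 254 254 254 232 221 154 227 244 246 245 244 230 238 232 232 250 253 253 252 253 252
-0.032 294 217 254 254 254 254 254 232 201 182 234 244 246 246 242 235 233 233 218 251 253 253 253 252 252
-0.026 294 211 137 159 185 209 225 205 203 183 234 244 246 246 241 238 232 233 232 250 253 253 253 253 252
-0.02 294 205 106 107 108 108 110 110 110 169 227 236 239 238 230 211 182 109 103 102 100 102 111 121 131
-0.014 294 199 106 107 107 108 110 110 110 169 226 234 238 238 231 213 183 113 104 110 114 107 100 97 95
-0.008 294 194 105 107 107 108 109 111 111 170 227 234 238 238 236 254 254 161 103 102 102 100 100 98 111
-0.002 294 188 106 107 108 123 195 197 191 200 239 244 246 246 242 253 244 196 151 149 144 142 138 133 128
0.004 294 181 106 108 108 111 194 197 192 200 239 244 246 246 241 254 253 206 151 148 145 142 137 132 128
0.01 294 175 106 107 108 109 176 198 192 200 239 244 246 245 241 253 240 230 150 148 145 142 137 132 128
0.016 294 169 104 106 108 107 155 198 192 199 239 244 246 245 241 253 254 234 151 149 144 142 137 133 129
0.022 294 163 253 254 254 254 253 226 195 181 236 244 246 246 243 253 242 224 229 246 254 254 252 250 246
0.028 294 157 254 254 254 254 252 226 173 179 234 243 246 246 243 233 226 239 226 245 253 253 253 253 253
0.034 294 150 253 254 254 254 252 225 196 177 234 243 246 245 243 243 229 239 232 240 253 253 253 253 253
(array([303.5165, 121.9831]), array([329.3698, 121.6098]), array([303.9486, 163.8572]), array([328.9088, 162.1036]))
```

```bash
cat >> h.py <<'E'
nest2=nest-.003*cy;hin=nest2+.0555*cx
Rv=np.stack([-cx,np.cross(-cz,-cx),-cz],1)   # tool down, tool x toward the robot, jaws along carrier y
def F(th,r,n=.003):  # TCP for finger front-bottom edge on tab's outer face
    t=np.radians(th);return hin+(-np.cos(t)*r+np.sin(t)*n+.0095)*cx+(np.sin(t)*r+np.cos(t)*n+.008)*cz
E
python3 - <<'E'
from h import *
np.set_printoptions(precision=3,suppress=True)
t=vision.camera_model("top");print("box front",[onz(t,(408,140),z) for z in(0,.1,.2)],onz(t,(408,85),.2))
# shell angle via white inner/outer in current side image: rim line of near end
W=hin+(.031+.004+.012+.0095)*cx+.18*cz
print(W); plan(W,Rv,10)
for th in(104,100,95,90): print(th,F(th,.114))
E
```

```text
box front [array([ 0.787, -0.156,  0.   ]), array([ 0.75 , -0.129,  0.1  ]), array([ 0.713, -0.101,  0.2  ])] [ 0.891 -0.116  0.2  ]
[ 0.668 -0.116  0.248]
angle 92.5 dist mm 177.0
[0.033, 0.033, -0.154] [-0.0, 18.0, 3.0]
[0.066, 0.067, -0.309] [-0.0, 35.0, 6.0]
[0.099, 0.1, -0.463] [-0.0, 53.0, 8.0]
[0.132, 0.133, -0.618] [-0.0, 70.0, 11.0]
[0.165, 0.166, -0.772] [-0.0, 88.0, 14.0]

[0.033, 0.033, -0.154] [-12.0, 13.0, -1.0]
[0.066, 0.067, -0.309] [-25.0, 25.0, -2.0]
[0.099, 0.1, -0.463] [-37.0, 38.0, -3.0]
[0.132, 0.133, -0.618] [-50.0, 50.0, -4.0]
[0.165, 0.166, -0.772] [-62.0, 63.0, -4.0]

104 [ 0.652 -0.113  0.186]
100 [ 0.644 -0.111  0.188]
95 [ 0.635 -0.11   0.189]
90 [ 0.625 -0.108  0.19 ]
```

```bash
python3 -m handwheel '[{"delta_rot":[0.033,0.033,-0.154],"xyz":[0,28,-20],"hand":1},{"delta_rot":[0.066,0.067,-0.309],"xyz":[0,55,-40],"hand":1},{"delta_rot":[0.099,0.1,-0.463],"xyz":[0,73,-38],"hand":1},{"delta_rot":[0.132,0.133,-0.618],"xyz":[0,90,-35],"hand":1},{"delta_rot":[0.165,0.166,-0.772],"xyz":[0,108,-32],"hand":1}]'
python3 -m handwheel '[{"delta_rot":[0.033,0.033,-0.154],"xyz":[-12,13,-1],"hand":1},{"delta_rot":[0.066,0.067,-0.309],"xyz":[-25,25,-2],"hand":1},{"delta_rot":[0.099,0.1,-0.463],"xyz":[-37,38,-3],"hand":1},{"delta_rot":[0.132,0.133,-0.618],"xyz":[-50,50,-4],"hand":1},{"delta_rot":[0.165,0.166,-0.772],"xyz":[-62,63,-4],"hand":1}]'
python3 - <<'E'
from h import *
import pickle
W=hin+(.031+.004+.012+.0095)*cx
plan(W+(.108+.008)*cz,Rv,5)
m=vision.camera_model("wrist");im=vision.capture("wrist");pickle.dump((m,im),open("w6.pkl","wb"))
E
```

```text
time_s: 11.18
position: [0.5842, -0.0999, 0.2718]
tcp_rot: [[-0.567, 0.795, 0.216], [0.819, 0.571, 0.05], [-0.083, 0.205, -0.975]]
force: [0.2, -0.0, -1.1]
opening: 0.007
grasp_force: 0.0
time_s: 11.8
position: [0.6688, -0.1154, 0.2933]
tcp_rot: [[-0.984, 0.179, -0.006], [0.179, 0.984, 0.003], [0.007, 0.001, -1.0]]
force: [0.9, 0.1, 0.6]
opening: 0.007
grasp_force: 0.0
angle 0.5 dist mm 109.0
[0.0, -0.001, 0.001] [-0.0, -0.0, 22.0]
[0.001, -0.003, 0.002] [-0.0, -0.0, 44.0]
[0.001, -0.004, 0.003] [-0.0, -0.0, 66.0]
[0.001, -0.005, 0.004] [-0.0, -1.0, 87.0]
[0.001, -0.007, 0.005] [-0.0, -1.0, 109.0]
```

```bash
python3 -m handwheel '[{"delta_rot":[0,0,0],"xyz":[-8,0,25],"hand":1},{"delta_rot":[0,0,0],"xyz":[-8,0,50],"hand":1},{"delta_rot":[0,-0.005,0.005],"xyz":[-8,0,75],"hand":1},{"delta_rot":[0,-0.005,0.005],"xyz":[-8,0,95],"hand":1},{"delta_rot":[0,-0.005,0.005],"xyz":[-8,0,107],"hand":1}]'
python3 -m handwheel '[{"delta_rot":[0,0,0],"xyz":[4,0,0],"hand":1},{"delta_rot":[0,0,0],"xyz":[8,0,0],"hand":1},{"delta_rot":[0,0,0],"xyz":[12,0,0],"hand":1},{"delta_rot":[0,0,0],"xyz":[16,0,0],"hand":1},{"delta_rot":[0,0,0],"xyz":[20,0,0],"hand":1}]'
```

```text
time_s: 12.48
position: [0.6744, -0.1161, 0.1855]
tcp_rot: [[-0.982, 0.191, -0.001], [0.191, 0.982, 0.003], [0.002, 0.002, -1.0]]
force: [-0.2, -0.8, -0.4]
opening: 0.006
grasp_force: 0.0
time_s: 13.1
position: [0.6567, -0.1131, 0.1898]
tcp_rot: [[-0.982, 0.19, 0.006], [0.19, 0.982, -0.0], [-0.005, 0.001, -1.0]]
force: [0.4, -0.4, 0.4]
opening: 0.003
grasp_force: 0.8
```

```bash
python3 - <<'E'
from h import *
st=bot.read_state();p=st["position"];print(p,st["force"],st["qvel"].round(1))
R=st["tcp_rot"]
for th,r in((104,.114),(98,.114),(92,.115),(86,.116),(80,.117),(74,.118),(68,.119),(62,.12),(56,.121),(50,.122),(45,.123),(40,.124),(35,.125)):
    print(th,(1e3*Rv.T@(F(th,r)-p)).round(1))
E
```

```text
[ 0.65669259 -0.11307186  0.18984443] [ 0.41382973 -0.37243299  0.39273645] [-0.5 -2.4  5.5 -0.  -2.4 -0.5]
104 [ 4.7 -0.6  4. ]
98 [16.4 -0.6  1.4]
92 [28.2 -0.6 -1. ]
86 [40.3 -0.6 -2.1]
80 [52.6 -0.6 -1.9]
74 [64.9 -0.6 -0.4]
68 [77.  -0.6  2.4]
62 [88.9 -0.6  6.5]
56 [100.4  -0.6  11.9]
50 [111.4  -0.6  18.5]
45 [120.1  -0.6  24.7]
40 [128.3  -0.6  31.8]
35 [135.9  -0.6  39.7]
```

```bash
python3 -m handwheel '[{"delta_rot":[0,0,0],"xyz":[8,0,2],"hand":1},{"delta_rot":[0,0,0],"xyz":[16,0,1],"hand":1},{"delta_rot":[0,0,0],"xyz":[24,0,0],"hand":1},{"delta_rot":[0,0,0],"xyz":[32,0,-1],"hand":1},{"delta_rot":[0,0,0],"xyz":[40,0,-2],"hand":1}]'
python3 - <<'E'
from h import *
import pickle
p=bot.read_state()["position"]
V={n:(vision.camera_model(n),vision.capture(n)) for n in("side","top","wrist")};pickle.dump(V,open("v7.pkl","wb"))
for th,r in((86,.116),(80,.117),(74,.118),(68,.119),(62,.12),(56,.121),(50,.122)): print(th,(1e3*Rv.T@(F(th,r)-p)).round(1))
for n in V: print(n,proj(V[n][0],hin+.13*cz),proj(V[n][0],hin))
E
```

```text
time_s: 13.72
position: [0.6158, -0.105, 0.1903]
tcp_rot: [[-0.982, 0.19, 0.002], [0.19, 0.982, 0.001], [-0.001, 0.001, -1.0]]
force: [1.6, 0.2, -1.8]
opening: 0.003
grasp_force: 0.6
86 [-1.4 -1.1 -1.6]
80 [10.9 -1.1 -1.4]
74 [23.2 -1.1  0.1]
68 [35.3 -1.1  2.9]
62 [47.2 -1.1  7. ]
56 [58.7 -1.1 12.3]
50 [69.6 -1.1 18.9]
side [299.11255546 118.69722827] [298.99807208 159.39954666]
top [411.93800942 173.32358733] [401.63220789 184.1404111 ]
wrist [314.2354801  254.89789154] [314.93070057 191.60238598]
```

Contact force of about 1.6 N, as the hinge friction predicts, so the shell is moving. I'll continue along the arc.

```bash
python3 -m handwheel '[{"delta_rot":[0,0,0],"xyz":[9,1,0],"hand":1},{"delta_rot":[0,0,0],"xyz":[18,1,0],"hand":1},{"delta_rot":[0,0,0],"xyz":[27,1,2],"hand":1},{"delta_rot":[0,0,0],"xyz":[36,1,4],"hand":1},{"delta_rot":[0,0,0],"xyz":[45,1,7],"hand":1}]'
python3 - <<'E'
from h import *
p=bot.read_state()["position"]
for th,r in((68,.119),(62,.12),(56,.121),(50,.122),(45,.123),(40,.124),(35,.125),(30,.126)): print(th,(1e3*Rv.T@(F(th,r)-p)).round(1))
E
```

```text
time_s: 14.5
position: [0.5721, -0.0956, 0.1835]
tcp_rot: [[-0.982, 0.19, 0.003], [0.19, 0.982, 0.001], [-0.002, 0.001, -1.0]]
force: [0.8, 0.1, -0.3]
opening: 0.004
grasp_force: 0.4
68 [-9.4 -2.3 -3.9]
62 [ 2.5 -2.3  0.2]
56 [14.  -2.3  5.5]
50 [24.9 -2.3 12.1]
45 [33.7 -2.3 18.4]
40 [41.9 -2.3 25.5]
35 [49.5 -2.3 33.4]
30 [56.4 -2.3 41.9]
```

```bash
python3 -m handwheel '[{"delta_rot":[0,0,0],"xyz":[8,-1,3],"hand":1},{"delta_rot":[0,0,0],"xyz":[17,-2,7],"hand":1},{"delta_rot":[0,0,0],"xyz":[25,-2,12],"hand":1},{"delta_rot":[0,0,0],"xyz":[33,-2,18],"hand":1},{"delta_rot":[0,0,0],"xyz":[39,-2,23],"hand":1}]'
python3 - <<'E'
from h import *
import pickle
p=bot.read_state()["position"]
V={n:(vision.camera_model(n),vision.capture(n)) for n in("side","top","wrist")};pickle.dump(V,open("v8.pkl","wb"))
for th,r in((42,.124),(36,.125),(30,.126),(25,.126),(20,.127),(15,.127),(10,.127),(5,.127),(0,.127)): print(th,(1e3*Rv.T@(F(th,r)-p)).round(1))
E
```

```text
time_s: 15.12
position: [0.5334, -0.0901, 0.1599]
tcp_rot: [[-0.982, 0.19, 0.002], [0.19, 0.982, 0.001], [-0.002, 0.001, -1.0]]
force: [0.7, 0.2, -0.6]
opening: 0.006
grasp_force: 0.3
42 [-0.1 -0.5 -1.3]
36 [ 9.2 -0.5  8. ]
30 [17.4 -0.5 18.3]
25 [22.7 -0.5 27.9]
20 [28.1 -0.5 37.6]
15 [31.7 -0.5 48.1]
10 [34.3 -0.5 58.9]
5 [36.  -0.5 69.8]
0 [36.8 -0.5 80.9]
```

```bash
python3 -m handwheel '[{"delta_rot":[0,0,0],"xyz":[6,0,4],"hand":1},{"delta_rot":[0,0,0],"xyz":[11,0,10],"hand":1},{"delta_rot":[0,0,0],"xyz":[15,0,16],"hand":1},{"delta_rot":[0,0,0],"xyz":[19,0,22],"hand":1},{"delta_rot":[0,0,0],"xyz":[23,0,28],"hand":1}]'
python3 -m handwheel '[{"delta_rot":[0,0,0],"xyz":[2,0,5],"hand":1},{"delta_rot":[0,0,0],"xyz":[5,0,10],"hand":1},{"delta_rot":[0,0,0],"xyz":[7,0,15],"hand":1},{"delta_rot":[0,0,0],"xyz":[9,0,20],"hand":1},{"delta_rot":[0,0,0],"xyz":[10,0,24],"hand":1}]'
python3 - <<'E'
from h import *
import pickle
s=bot.read_state();p=s["position"];print(s["force"])
V={n:(vision.camera_model(n),vision.capture(n)) for n in("side","top","wrist")};pickle.dump(V,open("v9.pkl","wb"))
for th,r in((15,.127),(10,.127),(5,.127),(0,.127)): print(th,(1e3*Rv.T@(F(th,r)-p)).round(1))
m,im=V["wrist"]
for t,l in((nest2-.0745*cx,"tab edge"),(nest2,"ax"),(nest2-.052*cx+.06*cy,"rim F y60"),(nest2+.052*cz+.06*cy,"crown")): print(l,proj(m,t))
m,im=V["side"]
for yy,xx in((.088,0),): print("side crown if closed",proj(m,nest2+.052*cz+.088*cy),"open mid",proj(m,nest2+.068*cy))
a=V["side"][1].astype(int);b=cv2.imread("pics/side0.png")[:,:,::-1].astype(int);d=abs(a-b).max(2)>40
for y in range(112,180,3): print(y,"".join("#" if d[y,x] else "." for x in range(262,360)))
E
```

```text
time_s: 15.9
position: [0.5112, -0.0858, 0.1319]
tcp_rot: [[-0.982, 0.19, 0.002], [0.19, 0.982, 0.001], [-0.002, 0.001, -1.0]]
force: [-0.1, -0.3, 1.1]
opening: 0.004
grasp_force: 0.3
time_s: 16.52
position: [0.5009, -0.0837, 0.1079]
tcp_rot: [[-0.982, 0.189, 0.001], [0.189, 0.982, 0.001], [-0.0, 0.001, -1.0]]
force: [-3.4, 0.5, 1.5]
opening: 0.001
grasp_force: 1.4
[-3.43295369  0.52822471  1.5155924 ]
15 [-1.4 -0.8 -3.9]
10 [ 1.3 -0.8  6.9]
5 [ 3.  -0.8 17.8]
0 [ 3.7 -0.8 28.9]
tab edge [314.9450607 202.5247872]
ax [315.71327526 305.5658411 ]
rim F y60 [407.30163281 235.14888782]
crown [428.13006081 363.0366023 ]
side crown if closed [310.99863732 158.78476877] open mid [312.16204107 172.01502692]
112 .....................................................................##########################...
115 ....................................................................##########################....
118 .......................#############..............................############################....
121 ......................###############...........................###############
[... 1276 characters left out ...]
..........##############.......##.....#####################.........###...........
163 ....................###..############################..###################..###....###............
166 ............................#############################################.........###.............
169 .............................###########################################..........................
172 .........................##......########################.........####............................
175 ......................................................###############.............................
178 ..................................................................................................
```

```bash
python3 -m handwheel '[{"delta_rot":[0,0,0],"xyz":[3,-1,3],"hand":1},{"delta_rot":[0,0,0],"xyz":[5,-1,7],"hand":1},{"delta_rot":[0,0,0],"xyz":[6,-1,11],"hand":1},{"delta_rot":[0,0,0],"xyz":[6,-1,15],"hand":1},{"delta_rot":[0,0,0],"xyz":[6,-1,19],"hand":1}]'
python3 -m handwheel '[{"delta_rot":[0,0,0],"xyz":[0,0,2],"hand":1},{"delta_rot":[0,0,0],"xyz":[0,0,4],"hand":1},{"delta_rot":[0,0,0],"xyz":[0,0,6],"hand":1},{"delta_rot":[0,0,0],"xyz":[0,0,8],"hand":1},{"delta_rot":[0,0,0],"xyz":[0,0,8],"hand":1}]'
```

```text
time_s: 17.3
position: [0.4958, -0.0838, 0.0891]
tcp_rot: [[-0.982, 0.19, 0.002], [0.19, 0.982, 0.001], [-0.002, 0.001, -1.0]]
force: [-0.2, 0.0, 1.0]
opening: 0.003
grasp_force: 0.3
time_s: 17.92
position: [0.4955, -0.0837, 0.0826]
tcp_rot: [[-0.982, 0.189, 0.002], [0.189, 0.982, 0.0], [-0.002, 0.001, -1.0]]
force: [-2.6, -0.6, 11.9]
opening: 0.002
grasp_force: 7.0
```

```bash
python3 -m handwheel '[{"delta_rot":[0,0,0],"xyz":[0,0,1],"hand":1},{"delta_rot":[0,0,0],"xyz":[0,0,2],"hand":1},{"delta_rot":[0,0,0],"xyz":[0,0,3],"hand":1},{"delta_rot":[0,0,0],"xyz":[0,0,3],"hand":1},{"delta_rot":[0,0,0],"xyz":[0,0,3],"hand":1}]'
```

```text
time_s: 18.55
position: [0.4955, -0.0837, 0.0819]
tcp_rot: [[-0.982, 0.189, 0.004], [0.189, 0.982, -0.0], [-0.004, 0.0, -1.0]]
force: [-7.8, 1.1, 31.0]
opening: 0.008
grasp_force: 16.2
```

```bash
python3 -m handwheel '[{"delta_rot":[0,0,0],"xyz":[0,0,-4],"hand":1},{"delta_rot":[0,0,0],"xyz":[0,0,-15],"hand":1},{"delta_rot":[0,0,0],"xyz":[0,0,-35],"hand":1},{"delta_rot":[0,0,0],"xyz":[0,0,-55],"hand":1},{"delta_rot":[0,0,0],"xyz":[0,0,-70],"hand":1}]'
python3 - <<'E'
from h import *
import pickle
m=vision.camera_model("wrist");im=vision.capture("wrist");pickle.dump((m,im),open("wa.pkl","wb"))
p=bot.read_state()["position"];print(p)
L=lambda ph,r,y=0:nest2-.062*cx-.022*cz+r*(-np.sin(ph)*cx+np.cos(ph)*cz)+y*cy
g=im.min(2).astype(int);G=cv2.cvtColor(im,cv2.COLOR_RGB2GRAY).astype(int)
for d in(20,30,35,40,45,50,55,60,65,70,80,90):
    f=np.radians(d);w=[proj(m,L(f,.0325,y)) for y in(-.010,-.005,0,.005,.010)];t=[proj(m,L(f,r,y)) for r in(.04,.045,.05) for y in(-.012,-.006,0,.006,.012)]
    s=lambda q:[int(G[int(round(v)),int(round(u))]) for u,v in q]
    print(d,w[2].round(),"wire",s(w),"plate",np.mean(s(t)).round())
c=int(proj(m,L(.8,.0325))[0]);print([int(v) for v in G[60:250:3,c]])
print("tabedge row",proj(m,nest2-.0745*cx)[1],"W:",(1e3*Rv.T@(nest2-.1275*cx+cz*.14-p)).round(),(1e3*Rv.T@(nest2-.1275*cx+cz*.0-p)).round())
E
```

```text
time_s: 19.18
position: [0.4962, -0.084, 0.1493]
tcp_rot: [[-0.982, 0.19, 0.004], [0.19, 0.982, 0.0], [-0.004, 0.001, -1.0]]
force: [-0.8, 0.1, 0.4]
opening: 0.003
grasp_force: 0.0
[ 0.4970762  -0.0843283   0.15077177]
20 [317. 197.] wire [189, 189, 190, 190, 191] plate 188.0
30 [317. 190.] wire [77, 76, 75, 77, 75] plate 76.0
35 [317. 186.] wire [76, 76, 75, 76, 77] plate 133.0
40 [317. 183.] wire [75, 75, 74, 77, 76] plate 148.0
45 [317. 180.] wire [92, 89, 87, 146, 142] plate 50.0
50 [317. 176.] wire [237, 243, 244, 244, 244] plate 42.0
55 [317. 174.] wire [56, 61, 63, 70, 73] plate 43.0
60 [317. 171.] wire [42, 40, 42, 43, 42] plate 57.0
65 [317. 169.] wire [42, 42, 42, 42, 42] plate 64.0
70 [317. 167.] wire [43, 42, 42, 42, 42] plate 68.0
80 [317. 164.] wire [42, 41, 42, 43, 42] plate 76.0
90 [317. 162.] wire [42, 41, 41, 43, 42] plate 76.0
[89, 76, 81, 90, 89, 87, 99, 109, 108, 115, 116, 116, 112, 115, 114, 113, 114, 116, 113, 119, 114, 114, 84, 101, 83, 76, 76, 77, 76, 76, 76, 77, 51, 63, 43, 42, 42, 42, 63, 237, 88, 75, 76, 76, 85, 187, 190, 189, 189, 165, 192, 165, 186, 165, 185, 130, 136, 103, 94, 97, 98, 101, 101, 103]
tabedge row 192.67545463276187 W: [ 66.   0. -57.] [66.  0. 83.]
```

Latch is at about 49°, unmoved, and the tab edge at row ≈194 fits the closed shell. Now I'll move in front of the latch and go down.

```bash
python3 -m handwheel '[{"delta_rot":[0,0,0],"xyz":[22,0,0],"hand":1},{"delta_rot":[0,0,0],"xyz":[45,0,0],"hand":1},{"delta_rot":[0,0,0],"xyz":[66,0,10],"hand":1},{"delta_rot":[0,0,0],"xyz":[66,0,45],"hand":1},{"delta_rot":[0,0,0],"xyz":[66,0,80],"hand":1}]'
python3 -m handwheel '[{"delta_rot":[0,0,0],"xyz":[-6,0,0],"hand":1},{"delta_rot":[0,0,0],"xyz":[-13,0,0],"hand":1},{"delta_rot":[0,0,0],"xyz":[-20,0,0],"hand":1},{"delta_rot":[0,0,0],"xyz":[-28,0,0],"hand":1},{"delta_rot":[0,0,0],"xyz":[-35,0,0],"hand":1}]'
python3 - <<'E'
from h import *
s=bot.read_state();p=s["position"];print(s["force"],((p-nest2)@np.stack([cx,cy,cz],1)*1e3).round(1))
E
```

```text
time_s: 19.85
position: [0.4315, -0.0716, 0.0676]
tcp_rot: [[-0.982, 0.19, 0.004], [0.19, 0.982, -0.0], [-0.004, 0.001, -1.0]]
force: [0.4, 0.6, 0.0]
opening: 0.004
grasp_force: 0.0
time_s: 20.48
position: [0.4488, -0.0732, 0.0693]
tcp_rot: [[-0.982, 0.185, -0.033], [0.184, 0.983, 0.01], [0.034, 0.004, -0.999]]
force: [-35.9, -6.4, 30.7]
opening: 0.008
grasp_force: 24.2
[-35.85094003  -6.38324984  30.73902835] [-111.4    1.6    1.3]
```

The push jammed: the reaction points along the latch, so the finger's grip on the plate tip is self-locking. I'll back off and move the finger along the tip's arc instead.

```bash
python3 -m handwheel '[{"delta_rot":[0,0,0],"xyz":[10,0,0],"hand":1},{"delta_rot":[0,0,0],"xyz":[20,0,0],"hand":1},{"delta_rot":[0,0,0],"xyz":[22,0,0],"hand":1},{"delta_rot":[0,0,0],"xyz":[22,0,0],"hand":1},{"delta_rot":[0,0,0],"xyz":[22,0,0],"hand":1}]'
python3 - <<'E'
from h import *
s=bot.read_state();p=s["position"];print(s["force"],((p-nest2)@np.stack([cx,cy,cz],1)*1e3).round(1))
f=np.radians(np.arange(50,-1,-5));print(np.c_[np.arange(50,-1,-5),52.5*(np.sin(f[0])-np.sin(f)),52.5*(np.cos(f)-np.cos(f[0]))].round(1))
E
```

```text
time_s: 21.1
position: [0.445, -0.0742, 0.0684]
tcp_rot: [[-0.982, 0.189, 0.004], [0.189, 0.982, -0.0], [-0.004, 0.001, -1.0]]
force: [0.5, -0.8, -0.3]
opening: 0.007
grasp_force: 0.0
[ 0.45811582 -0.78398233 -0.3120017 ] [-1.15e+02 -1.00e-01  4.00e-01]
[[50.   0.   0. ]
 [45.   3.1  3.4]
 [40.   6.5  6.5]
 [35.  10.1  9.3]
 [30.  14.  11.7]
 [25.  18.  13.8]
 [20.  22.3 15.6]
 [15.  26.6 17. ]
 [10.  31.1 18. ]
 [ 5.  35.6 18.6]
 [ 0.  40.2 18.8]]
```

```bash
python3 -m handwheel '[{"delta_rot":[0,0,0],"xyz":[-3,0,-1],"hand":1},{"delta_rot":[0,0,0],"xyz":[-6,0,-4],"hand":1},{"delta_rot":[0,0,0],"xyz":[-9,0,-8],"hand":1},{"delta_rot":[0,0,0],"xyz":[-13,0,-11],"hand":1},{"delta_rot":[0,0,0],"xyz":[-17,0,-14],"hand":1}]'
python3 - <<'E'
from h import *
s=bot.read_state();p=s["position"];print(s["force"],((p-nest2)@np.stack([cx,cy,cz],1)*1e3).round(1))
E
```

```text
time_s: 21.72
position: [0.4608, -0.0771, 0.0825]
tcp_rot: [[-0.982, 0.19, 0.003], [0.19, 0.982, 0.001], [-0.003, 0.001, -1.0]]
force: [0.3, -0.5, -0.6]
opening: 0.004
grasp_force: 0.2
[ 0.27814386 -0.54447048 -0.64459286] [-98.9  -0.   14.5]
```

```bash
python3 -m handwheel '[{"delta_rot":[0,0,0],"xyz":[-5,0,-2],"hand":1},{"delta_rot":[0,0,0],"xyz":[-10,0,-4],"hand":1},{"delta_rot":[0,0,0],"xyz":[-15,0,-6],"hand":1},{"delta_rot":[0,0,0],"xyz":[-19,0,-7],"hand":1},{"delta_rot":[0,0,0],"xyz":[-23,0,-7],"hand":1}]'
python3 - <<'E'
from h import *
s=bot.read_state();p=s["position"];print(s["force"],((p-nest2)@np.stack([cx,cy,cz],1)*1e3).round(1))
E
```

```text
time_s: 22.35
position: [0.4823, -0.0811, 0.0893]
tcp_rot: [[-0.982, 0.189, 0.0], [0.189, 0.982, 0.001], [0.0, 0.001, -1.0]]
force: [-4.8, -0.0, 3.1]
opening: 0.004
grasp_force: 2.4
[-4.75701251 -0.00999424  3.13308121] [-77.1  -0.   21.3]
```

```bash
python3 -m handwheel '[{"delta_rot":[0,0,0],"xyz":[-1,0,0],"hand":1},{"delta_rot":[0,0,0],"xyz":[-2,0,0],"hand":1},{"delta_rot":[0,0,0],"xyz":[-3,0,0],"hand":1},{"delta_rot":[0,0,0],"xyz":[-4,0,0],"hand":1},{"delta_rot":[0,0,0],"xyz":[-4,0,0],"hand":1}]'
python3 - <<'E'
from h import *
s=bot.read_state();p=s["position"];print(s["force"],((p-nest2)@np.stack([cx,cy,cz],1)*1e3).round(1))
E
```

```text
time_s: 22.98
position: [0.4825, -0.0809, 0.0889]
tcp_rot: [[-0.982, 0.189, -0.007], [0.189, 0.982, 0.003], [0.007, 0.002, -1.0]]
force: [-8.1, -0.9, 6.4]
opening: 0.005
grasp_force: 4.3
[-8.07217422 -0.86226709  6.39302042] [-76.9   0.2  20.9]
```

```bash
python3 -m handwheel '[{"delta_rot":[0,0,0],"xyz":[-1,0,-1],"hand":1},{"delta_rot":[0,0,0],"xyz":[-2,0,-1],"hand":1},{"delta_rot":[0,0,0],"xyz":[-3,0,-1],"hand":1},{"delta_rot":[0,0,0],"xyz":[-5,0,-1],"hand":1},{"delta_rot":[0,0,0],"xyz":[-5,0,-1],"hand":1}]'
python3 - <<'E'
from h import *
import pickle
s=bot.read_state();p=s["position"];print(s["force"],((p-nest2)@np.stack([cx,cy,cz],1)*1e3).round(1))
V={n:(vision.camera_model(n),vision.capture(n)) for n in("side","top","wrist")};pickle.dump(V,open("vb.pkl","wb"))
E
```

```text
time_s: 23.6
position: [0.4829, -0.0808, 0.089]
tcp_rot: [[-0.982, 0.188, -0.017], [0.187, 0.982, 0.006], [0.018, 0.002, -1.0]]
force: [-14.7, -2.0, 6.9]
opening: 0.003
grasp_force: 7.3
[-14.67217104  -1.9916883    6.94151177] [-76.5   0.4  21. ]
```

```bash
python3 -m handwheel '[{"delta_rot":[0,0,0],"xyz":[10,0,0],"hand":1},{"delta_rot":[0,0,0],"xyz":[22,0,0],"hand":1},{"delta_rot":[0,0,0],"xyz":[30,0,-15],"hand":1},{"delta_rot":[0,0,0],"xyz":[30,0,-50],"hand":1},{"delta_rot":[0,0,0],"xyz":[0,0,-70],"hand":1}]'
cat > lm.py <<'E'
from h import *
import pickle
m=vision.camera_model("wrist");im=vision.capture("wrist");pickle.dump((m,im),open("wc.pkl","wb"))
p=bot.read_state()["position"];print(((p-nest2)@np.stack([cx,cy,cz],1)*1e3).round(1))
L=lambda ph,r,y=0:nest2-.062*cx-.022*cz+r*(-np.sin(ph)*cx+np.cos(ph)*cz)+y*cy
G=cv2.cvtColor(im,cv2.COLOR_RGB2GRAY).astype(int)
for d in(-5,0,4,8,12,16,20,25,30):
    f=np.radians(d);w=[proj(m,L(f,.0325,y)) for y in(-.022,0,.022)];e=proj(m,L(f,.0525))
    print(d,"wire",w[0].round(),w[1].round(),"tip",e.round(1))
c=int(e[0]);r0=int(proj(m,L(.8,.05))[1])
for cc in(c-16,c-8,c,c+8,c+16): print(cc,r0,[int(v) for v in G[r0:235,cc]])
print("tab edge",proj(m,nest2-.0745*cx),"ridge",proj(m,nest2-.0625*cx+.004*cz))
E
python3 lm.py
```

```text
time_s: 24.38
position: [0.4906, -0.0825, 0.1626]
tcp_rot: [[-0.982, 0.19, 0.003], [0.19, 0.982, 0.001], [-0.003, 0.001, -1.0]]
force: [0.4, -0.3, -0.3]
opening: 0.005
grasp_force: 0.0
[-59.8  -1.3  97.7]
-5 wire [288. 218.] [316. 218.] tip [316.3 228.9]
0 wire [288. 215.] [316. 214.] tip [316.3 223.1]
4 wire [288. 212.] [316. 212.] tip [316.3 218.2]
8 wire [288. 209.] [316. 209.] tip [316.2 213.3]
12 wire [288. 206.] [316. 206.] tip [316.2 208.3]
16 wire [288. 203.] [316. 203.] tip [316.2 203.2]
20 wire [288. 200.] [316. 200.] tip [316.1 198.1]
25 wire [288. 197.] [316. 197.] tip [316.1 191.8]
30 wire [288. 193.] [316. 193.] tip [316.1 185.7]
300 169 [76, 76, 76, 76, 75, 75, 75, 75, 76, 75, 75, 76, 75, 76, 77, 77, 76, 76, 76, 75, 76, 77, 76, 76, 76, 76, 77, 101, 113, 124, 138, 145, 156, 165, 170, 180, 186, 189, 189, 182, 183, 178, 162, 161, 144, 134, 135, 106, 98, 103, 69, 50, 47, 55, 102, 85, 83, 111, 105, 91, 62, 44, 37, 38, 35, 32]
308 169 [77, 77, 75, 75, 75, 75, 76, 76, 76, 76, 76, 78, 77, 77, 76, 76, 75, 76, 81, 83, 77, 75, 76, 77, 76, 76, 79, 101, 113, 125, 139, 146, 157, 166
[... 418 characters left out ...]
 104, 126, 122, 90, 87, 89, 92]
324 169 [75, 76, 77, 76, 76, 76, 76, 76, 77, 76, 76, 76, 77, 77, 76, 76, 77, 76, 77, 77, 76, 76, 76, 76, 76, 76, 81, 103, 115, 127, 140, 147, 159, 166, 176, 183, 187, 189, 185, 183, 184, 174, 163, 163, 141, 134, 133, 103, 98, 99, 61, 50, 48, 54, 101, 93, 85, 116, 107, 109, 132, 123, 69, 44, 43, 43]
332 169 [76, 77, 76, 77, 77, 77, 77, 77, 77, 76, 75, 76, 75, 76, 75, 76, 75, 76, 76, 76, 76, 76, 77, 77, 77, 78, 83, 105, 116, 131, 142, 148, 159, 167, 174, 184, 189, 190, 188, 184, 185, 172, 162, 163, 141, 135, 134, 104, 98, 100, 62, 49, 48, 62, 100, 92, 89, 116, 106, 94, 60, 39, 33, 35, 32, 32]
tab edge [316.14841039 195.61414034] ridge [316.24906988 211.25240816]
```

```bash
python3 -m handwheel '[{"delta_rot":[0,0,0],"xyz":[40,0,0],"hand":1},{"delta_rot":[0,0,0],"xyz":[40,0,35],"hand":1},{"delta_rot":[0,0,0],"xyz":[40,0,68],"hand":1},{"delta_rot":[0,0,0],"xyz":[30,0,68],"hand":1},{"delta_rot":[0,0,0],"xyz":[20,0,68],"hand":1}]'
python3 -m handwheel '[{"delta_rot":[0,0,0],"xyz":[-6,0,0],"hand":1},{"delta_rot":[0,0,0],"xyz":[-12,0,0],"hand":1},{"delta_rot":[0,0,0],"xyz":[-18,0,0],"hand":1},{"delta_rot":[0,0,0],"xyz":[-21,0,0],"hand":1},{"delta_rot":[0,0,0],"xyz":[-21,0,0],"hand":1}]'
python3 - <<'E'
from h import *
s=bot.read_state();p=s["position"];print(((p-nest2)@np.stack([cx,cy,cz],1)*1e3).round(1))
E
```

```text
time_s: 25.05
position: [0.474, -0.0798, 0.0933]
tcp_rot: [[-0.982, 0.19, 0.005], [0.19, 0.982, -0.0], [-0.005, 0.001, -1.0]]
force: [-0.2, -0.4, -0.2]
opening: -0.0
grasp_force: 0.0
time_s: 25.68
position: [0.4831, -0.0804, 0.0919]
tcp_rot: [[-0.982, 0.187, -0.019], [0.187, 0.982, 0.006], [0.019, 0.003, -1.0]]
force: [-15.7, -0.7, 11.0]
opening: 0.007
grasp_force: 7.8
[-76.4   0.8  23.9]
```

```bash
python3 -m handwheel '[{"delta_rot":[0,0,0],"xyz":[10,0,0],"hand":1},{"delta_rot":[0,0,0],"xyz":[22,0,0],"hand":1},{"delta_rot":[0,0,0],"xyz":[30,0,-15],"hand":1},{"delta_rot":[0,0,0],"xyz":[30,0,-50],"hand":1},{"delta_rot":[0,0,0],"xyz":[10,0,-90],"hand":1}]'
python3 - <<'E'
exec(open("lm.py").read())
pickle.dump((m,im),open("wd.pkl","wb"))
E
python3 -m handwheel '[{"delta_rot":[0,0,0],"xyz":[-25,0,-20],"hand":1},{"delta_rot":[0,0,0],"xyz":[-50,0,-30],"hand":1},{"delta_rot":[0,0,0],"xyz":[-75,0,-30],"hand":1},{"delta_rot":[0,0,0],"xyz":[-90,0,-30],"hand":1},{"delta_rot":[0,0,0],"xyz":[-90,0,-30],"hand":1}]'
python3 - <<'E'
exec(open("lm.py").read())
pickle.dump((m,im),open("we.pkl","wb"))
E
```

```text
time_s: 26.3
position: [0.4812, -0.0808, 0.1837]
tcp_rot: [[-0.982, 0.19, 0.0], [0.19, 0.982, 0.002], [0.0, 0.002, -1.0]]
force: [0.9, -0.7, -0.8]
opening: 0.01
grasp_force: 0.0
[-70.   -1.2 121.5]
-5 wire [291. 221.] [316. 221.] tip [316.3 230.8]
0 wire [291. 218.] [316. 217.] tip [316.3 225.5]
4 wire [291. 215.] [316. 215.] tip [316.2 221.2]
8 wire [291. 213.] [316. 212.] tip [316.2 216.7]
12 wire [290. 210.] [316. 210.] tip [316.2 212.1]
16 wire [290. 207.] [316. 207.] tip [316.1 207.5]
20 wire [290. 205.] [316. 204.] tip [316.1 202.9]
25 wire [290. 201.] [316. 201.] tip [316.1 197.2]
30 wire [291. 198.] [316. 198.] tip [316.  191.6]
300 177 [77, 77, 77, 76, 76, 77, 81, 86, 79, 77, 77, 76, 77, 77, 76, 78, 92, 98, 99, 99, 98, 98, 94, 96, 110, 121, 137, 146, 160, 184, 234, 233, 238, 233, 226, 194, 182, 167, 162, 143, 135, 123, 102, 101, 66, 47, 47, 55, 102, 104, 90, 119, 72, 42, 39, 37, 36, 32]
308 177 [76, 76, 75, 76, 77, 83, 85, 80, 78, 77, 77, 76, 75, 75, 82, 84, 89, 93, 98, 100, 100, 96, 94, 99, 114, 124, 140, 152, 168, 223, 227, 220, 219, 198, 184, 184, 183, 167, 163, 144, 136,
[... 5335 characters left out ...]
221, 254, 255, 255, 254, 255, 234, 240, 243, 167, 126, 129, 134, 137, 139, 142, 144, 146, 148, 149, 151, 153, 154, 155, 156, 156, 158, 159, 160, 162, 162, 163, 164, 164, 165, 166, 166, 167, 168, 168, 169, 169, 170, 171, 171, 171, 173, 173, 173, 175, 176, 176, 177, 177, 178, 179, 180, 180, 183, 182, 184, 184, 183, 184, 184, 185, 184, 185, 184, 184, 182, 183, 182, 181, 181, 180, 179, 178, 177, 177, 176, 175, 174, 174, 174, 172, 172, 171, 170, 169, 169, 169, 168, 168, 168, 166, 166, 165, 164, 163, 162, 161, 160, 159, 158, 157, 156, 154, 152, 151, 150, 148, 145, 144, 168, 204, 204, 195, 191, 247, 255, 195, 93, 54, 35, 29, 29]
tab edge [316.63914329  91.2971747 ] ridge [316.72474166 105.3417541 ]
```

```bash
python3 -m handwheel '[{"delta_rot":[0,0,0],"xyz":[28,0,20],"hand":1},{"delta_rot":[0,0,0],"xyz":[28,0,50],"hand":1},{"delta_rot":[0,0,0],"xyz":[28,0,79],"hand":1},{"delta_rot":[0,0,0],"xyz":[28,0,82],"hand":1},{"delta_rot":[0,0,0],"xyz":[28,0,85],"hand":1}]'
python3 -m handwheel '[{"delta_rot":[0,0,0],"xyz":[0,0,1],"hand":1},{"delta_rot":[0,0,0],"xyz":[0,0,2],"hand":1},{"delta_rot":[0,0,0],"xyz":[0,0,3],"hand":1},{"delta_rot":[0,0,0],"xyz":[0,0,4],"hand":1},{"delta_rot":[0,0,0],"xyz":[0,0,4],"hand":1}]'
```

```text
time_s: 27.65
position: [0.5433, -0.093, 0.1281]
tcp_rot: [[-0.982, 0.19, 0.002], [0.19, 0.982, 0.001], [-0.002, 0.001, -1.0]]
force: [-3.6, 0.8, 12.2]
opening: 0.002
grasp_force: 6.3
time_s: 28.28
position: [0.5434, -0.093, 0.1279]
tcp_rot: [[-0.982, 0.189, 0.003], [0.189, 0.982, -0.0], [-0.003, 0.0, -1.0]]
force: [-8.1, 1.4, 21.5]
opening: 0.007
grasp_force: 10.8
```

Crown contact comes at tip z = 0.120 m, where it should be for a closed shell. I'll give the latch one firmer push near its tip.

```bash
python3 -m handwheel '[{"delta_rot":[0,0,0],"xyz":[0,0,-25],"hand":1},{"delta_rot":[0,0,0],"xyz":[40,0,-25],"hand":1},{"delta_rot":[0,0,0],"xyz":[85,0,-25],"hand":1},{"delta_rot":[0,0,0],"xyz":[88,0,0],"hand":1},{"delta_rot":[0,0,0],"xyz":[88,0,26],"hand":1}]'
python3 -m handwheel '[{"delta_rot":[0,0,0],"xyz":[-10,0,0],"hand":1},{"delta_rot":[0,0,0],"xyz":[-20,0,0],"hand":1},{"delta_rot":[0,0,0],"xyz":[-26,0,0],"hand":1},{"delta_rot":[0,0,0],"xyz":[-36,0,-1],"hand":1},{"delta_rot":[0,0,0],"xyz":[-46,0,-2],"hand":1}]'
python3 -m handwheel '[{"delta_rot":[0,0,0],"xyz":[-5,0,-1],"hand":1},{"delta_rot":[0,0,0],"xyz":[-10,0,-2],"hand":1},{"delta_rot":[0,0,0],"xyz":[-14,0,-3],"hand":1},{"delta_rot":[0,0,0],"xyz":[-14,0,-3],"hand":1},{"delta_rot":[0,0,0],"xyz":[-14,0,-3],"hand":1}]'
python3 - <<'E'
from h import *
s=bot.read_state();p=s["position"];print(((p-nest2)@np.stack([cx,cy,cz],1)*1e3).round(1))
E
```

```text
time_s: 28.9
position: [0.4582, -0.0768, 0.0986]
tcp_rot: [[-0.982, 0.19, 0.007], [0.19, 0.982, -0.001], [-0.007, 0.0, -1.0]]
force: [-0.1, -0.1, -0.4]
opening: 0.002
grasp_force: 0.0
time_s: 29.52
position: [0.4847, -0.0809, 0.0983]
tcp_rot: [[-0.982, 0.184, -0.039], [0.184, 0.983, 0.01], [0.04, 0.002, -0.999]]
force: [-37.5, -5.9, 20.5]
opening: 0.005
grasp_force: 18.3
time_s: 30.15
position: [0.4855, -0.0809, 0.0987]
tcp_rot: [[-0.981, 0.182, -0.066], [0.182, 0.983, 0.016], [0.067, 0.004, -0.998]]
force: [-46.0, -6.8, 17.6]
opening: 0.006
grasp_force: 22.6
[-73.9   0.8  30.7]
```

```bash
python3 -m handwheel '[{"delta_rot":[0,0,0],"xyz":[15,0,0],"hand":1},{"delta_rot":[0,0,0],"xyz":[30,0,0],"hand":1},{"delta_rot":[0,0,0],"xyz":[60,0,0],"hand":1},{"delta_rot":[0,0,0],"xyz":[65,0,-40],"hand":1},{"delta_rot":[0,0,0],"xyz":[30,0,-90],"hand":1}]'
python3 lm.py | grep -v "^3[03]" | cut -c1-330
python3 -m handwheel '[{"delta_rot":[0,0,0],"xyz":[-25,0,-20],"hand":1},{"delta_rot":[0,0,0],"xyz":[-50,0,-30],"hand":1},{"delta_rot":[0,0,0],"xyz":[-75,0,-30],"hand":1},{"delta_rot":[0,0,0],"xyz":[-75,0,-30],"hand":1},{"delta_rot":[0,0,0],"xyz":[-75,0,-30],"hand":1}]'
python3 lm.py | grep -v "^3[03]" | cut -c1-330
```

```text
time_s: 30.78
position: [0.4838, -0.0809, 0.1929]
tcp_rot: [[-0.982, 0.19, -0.003], [0.19, 0.982, 0.003], [0.003, 0.002, -1.0]]
force: [2.1, -1.4, -0.9]
opening: 0.003
grasp_force: 0.0
[-62.3  -1.6 133.3]
-5 wire [291. 215.] [316. 215.] tip [315.8 224.3]
0 wire [291. 212.] [316. 212.] tip [315.7 219.1]
4 wire [291. 209.] [316. 209.] tip [315.7 214.8]
8 wire [291. 207.] [316. 207.] tip [315.7 210.5]
12 wire [291. 204.] [316. 204.] tip [315.6 206. ]
16 wire [291. 202.] [316. 202.] tip [315.6 201.6]
20 wire [291. 199.] [316. 199.] tip [315.6 197.1]
25 wire [291. 196.] [316. 196.] tip [315.5 191.6]
299 172 [76, 77, 77, 78, 77, 76, 77, 77, 77, 76, 75, 76, 76, 75, 76, 75, 77, 80, 82, 87, 95, 89, 87, 92, 113, 126, 125, 141, 149, 148, 153, 167, 172, 172, 173, 181, 183, 170, 161, 162, 152, 134, 132, 132, 116, 94, 99, 150, 142, 93, 85, 148, 128, 112, 120, 174, 150, 124, 117, 115, 110, 92, 56]
315 172 [77, 75, 75, 75, 75, 74, 75, 76, 76, 75, 76, 76, 76, 76, 77, 76, 75, 77, 76, 77, 77, 76, 77, 89, 111, 119, 122, 137, 146, 149, 157, 166, 170, 172, 175, 183, 176, 163, 161, 164, 148, 132, 134, 129,
[... 1090 characters left out ...]
 109, 108, 108, 109, 110, 113, 113, 115, 114, 114, 113, 113, 111, 109, 106, 108, 109, 110, 103, 70, 68, 69, 68, 105, 236, 255, 255, 254, 255, 255, 247, 244, 196, 101, 107, 62, 85, 94, 81, 120, 248, 255, 255, 253, 253, 255, 243, 234, 239, 183, 136, 131, 134, 138, 141, 143, 145, 148, 149, 151, 152, 
324 77 [109, 108, 107, 107, 109, 109, 110, 110, 109, 109, 108, 108, 108, 106, 105, 105, 107, 109, 110, 110, 109, 109, 110, 106, 73, 69, 69, 68, 112, 244, 255, 255, 254, 255, 255, 213, 190, 189, 92, 67, 56, 87, 92, 80, 97, 164, 177, 187, 188, 187, 184, 160, 179, 181, 148, 128, 130, 135, 137, 141, 143, 145, 148, 149, 151, 152, 154
tab edge [316.28216294 106.14273964] ridge [316.36388211 119.57528076]
```

```bash
python3 -c "
from rig import workorder
print(workorder.hand_in())"
```

```text
the job is handed in; nothing more can be done
None
```

The job is handed in at about 31 s: the tube lies in the groove, the shell is pressed down to its closed height, and the latch is swung up against a hard stop. The cameras put the latch within about 2° of upright, and I couldn't confirm it exactly.

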